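# Lock the sequencer's cartridge stage with a flat driver

## Task

The cartridge on the white stage module has to be locked down. Take the flat driver off its sloping rest and stand it upright in the square hole of the metal stand and let go; then take it again from above, seat its blade in the slotted lock screw and, keeping the blade seated, turn the screw clockwise until it is against its stop. Put the driver back upright in the stand, do not touch the screw with the gripper, and leave everything else where it is.

Things in the scene. Friction and masses are not known exactly. Their poses are not given: they have to be found in the camera images.
- driver: Flat driver, 165 mm long, 160 g. Origin: middle of the blade's tip edge; z from the tip to the handle's end, x along the blade's width, y through its thickness. Blade 18 wide, 3 thick, 22 mm long; round shank 10 mm across up to z = 80 mm; square black handle 28 x 28 mm (flats face x and y), z = 80 to 165 mm. Starts lying in the rest, handle end 20 degrees higher than the blade, y axis level.
- shoulder (a point): Point on the driver's axis at the flat lower face of its handle, 80 mm from the blade's tip (axes as driver).
- rest: Grey fixed sloping rest, base 170 x 55 x 8 mm; origin centre of underside, x towards the raised handle end. The handle lies on a bed 16 mm wide, so fingers may pass down both its sides; mid-handle, its axis is 76 mm above the table. The shank lies between two prongs 45 mm from the tip: lift the driver straight up out of them.
- stand_hole0 (a point): Centre of the mouth of the square hole (24 x 24 mm, right through) in the top of the metal stand, a fixed block 70 x 70 x 90 mm; the mouth is 90 mm above the table, z up. Blade and shank go in freely at any yaw until the handle's shoulder sits on the top face, the tip then 10 mm above the table.
- module: Fixed white stage module, 130 x 180 x 45 mm (x, y, z), origin at the centre of its underside, z up. A grey cartridge lies on its +y half; the lock screw is at x = 0, y = -45 mm: a steel head 36 mm across, its top 74 mm above the table, with a steel tongue reaching 45 mm from its axis that swings over the cartridge when locked.
- slot (a point): Centre of the floor of the lock screw's slot, 65 mm above the table; x along the slot, y towards the tongue, z up; it turns with the screw. The slot is 24 mm long with closed ends, 6 mm wide, 9 mm deep, its long edges bevelled to 12 mm wide at the top. The blade has about 0.17 rad of play either way in it.
- lock_screw (a joint): Angle of the lock screw (rad): grows as it turns clockwise seen from above, starts between 0.25 and 0.65, stop (locked) at 1.6, when the tongue points to the module's +y over the cartridge. It stays where it is left and takes about 0.15 N m to turn.
- bottle: White bottle, 60 mm across, 130 mm high (bystander), origin under its centre.
- tip_box: White box with grey lid, 84 x 119 x 66 mm (bystander), origin under its centre.
- mouse: Black computer mouse, 100 x 58 x 32 mm (bystander), origin under its centre.
- wrench: Steel wrench, 140 mm long, lying flat (bystander).
- beaker: Glass beaker, 70 mm across, 90 mm high (bystander), origin under its centre.
- jar: Amber jar with black lid, 72 mm across, 80 mm high (bystander), origin under its centre.

How it is judged:
On the way, in this order (a step that is already met when the one before it is completed fails the run):
1. the driver stands upright in the stand, let go of (angle between driver's own z axis and vertical below 0.12 rad and distance between shoulder and stand_hole0 below 0.01 m and contact force between the fingers and driver below 0.1 N), for 0.2 s.
2. the blade is seated in the slot of the screw, not yet locked (z of driver in the frame of slot below 0.004 m and horizontal distance between driver and slot below 0.006 m and angle between driver's own z axis and vertical below 0.2 rad and value of joint lock_screw below 0.9 rad), for 0.1 s.
3. the screw is against its stop, the blade still seated (value of joint lock_screw above 1.5 rad and z of driver in the frame of slot below 0.005 m and horizontal distance between driver and slot below 0.006 m), for 0.1 s.
At the end, for the whole second after the job is handed in: The lock screw is within 0.1 rad of its stop at 1.6 rad, and the driver stands at rest in the stand's hole, upright within 0.12 rad, its shoulder point within 10 mm of the mouth's centre (value of joint lock_screw above 1.5 rad and angle between driver's own z axis and vertical below 0.12 rad and distance between shoulder and stand_hole0 below 0.01 m and linear speed of driver below 0.02 m/s); the robot touches nothing.
It fails at once if the gripper touches the lock screw (contact force between the fingers and lock_screw above 0.5 N).
It fails at once if the screw turns while the blade is out of its slot ((velocity of joint lock_screw above 0.1 rad/s or velocity of joint lock_screw below -0.1 rad/s) and (z of driver in the frame of slot above 0.008 m or horizontal distance between driver and slot above 0.008 m)).
It fails at once if a bystander is moved by more than 30 mm (distance of any of bottle, tip_box, mouse, wrench, beaker, jar from where it was at the start of the episode above 0.03 m).
It also fails if it takes over 72 s, if anything falls off the work surface, if the arm or the gripper's body presses on something with over 40 N, if the wrist force passes 120 N, or if a joint passes its speed limit or range.

## Robot

A 6-joint arm with a two-finger parallel gripper is mounted at the origin on the work surface. World frame = base frame: x ahead of the robot, y to its left, z up, the work surface at z = 0. Lengths are in m, angles in rad, forces in N, time in s.
With the tool pointing down it reaches from about 0.325 to 0.9 m from the base axis. Payload 6.1 kg.
Tool frame: the origin (TCP) lies at the very end of the fingers, on their centre line; the grasp point (between the pads) lies 19 mm behind it (env.grasp_offset is the distance from the TCP to the grasp point, in m); z points along the fingers, y is the direction in which the jaws open and shut (so a half turn about z gives the same grasp; the last joint's range is limited). The gripper opens to 85 mm and grips with 20 to 120 N. Pads are 22 mm wide; open, the fingers measure 114 mm over their backs; the gripper's body (76 mm by 85 mm) begins 54 mm behind the grasp point. The pads swing forward as they close: fully open they stand 13 mm farther back than shut.
Start: joints at [-1.259, 0.22, 1.526, -0, 1.395, -0.126], TCP at [0.265, -0.566, 0.231] pointing down, gripper open.
Joint ranges: [-2.98, 2.98], [-0.91, 2.08], [0.09, 2.57], [-1.24, 4.39], [0.2, 2.65], [-2.68, 2.68]. Speed limits (rad/s): [2.57, 2.57, 3.01, 3.14, 3.14, 3.14].

## Interface

Orientations are given as a rotation vector (axis times angle).
In Python, from station import monitor, optics, workorder, env gives the robot as it stands. The module is installed in compiled form; this text tells all that it offers.
- The arm moves only by the tool drive_tool, never from a script. Its argument "targets" is one flat list of numbers, 5 for each row, row after row: the shift along the tool's x, y, z in mm, then the turn about the tool's z in degrees, then the opening, from -1 (shut) to 1 (fully open), so that 0 is half open. A call has 1 to 5 rows; each row is the pose to reach, as a shift and turn from the pose commanded when the call began, along the tool's axes at that moment; what a row does not reach only later rows make up. A row lasts 1/10 s, in which the tool goes at most 50 mm and 8.59 degrees, less where a joint would pass 70% of its speed; a pose out of reach is approached as far as the arm can. A call with a gripper value outside its range is refused whole. The fingers move at their own pace and stop on an object; "newtons" is the grip in N (left out, the last holds). Time passes only in rows, so rows that repeat a pose let the fingers close. It gives the time, the measured TCP pose, the force and the opening at its end, in the units of the state.
- monitor.get_state(): the state, without advancing time (a new reading comes with each control period).
- optics.snapshot(name): name is "side" or "top"; returns a dict with "frame" (400x640x3 uint8, blue, green, red), "intrinsics" (3x3 intrinsics, pixels), "cam_to_world" (4x4, takes a point from camera to world coordinates). Camera axes: x right, y down, z forward; pixel columns grow to the right and rows downward; lengths in m; the calibration is good to about 2 mm. A picture is of the moment at which its call begins. There is no depth.
- workorder.hand_in(): hands the job in, once; it reports no verdict.
The state is a dict: "time_s": time; "joints": joint angles; "qvel": joint speeds; "tau": joint torques, N m; "eef_pos": TCP position; "tool_rot": TCP orientation; "contact_force": force on the tool from outside, world axes, zero at the start; "torque": the same for the moment, N m; "width": opening from 0.0 (shut) to 1.0 (fully open).
Only numpy, scipy, OpenCV 4.12 (cv2) and the standard library are available. Lean on these libraries where they do the work, as an engineer would, in place of code of your own. Each camera call takes 0.05 s, during which the arm holds its last target.

## Working session

There is one attempt and no reset: what is moved stays moved. The work goes in short steps, Python scripts to look and compute and a tool call to move; the robot and the scene stay as the last step left them, time stands still between calls to the robot, and variables do not carry over. Pictures are saved under pics/ and viewed, and the job is handed in when it is done.

Besides the shell and the picture viewer there is one more tool, called in YAML: its name, and indented under it one key for each argument. drive_tool: Moves the arm, as the interface text tells. Its arguments: {"type":"object","properties":{"targets":{"type":"array","items":{"type":"number"}},"newtons":{"type":"number"}},"required":["targets"]}

```bash
mkdir -p pics; python3 - <<'E'
from station import monitor, optics, workorder, env
import cv2,numpy as np,pickle
s=monitor.get_state(); print(s); print(env.grasp_offset)
d={}
for n in("side","top"):
    c=optics.snapshot(n); d[n]=c; cv2.imwrite(f"pics/{n}0.png",c["frame"]); print(n,c["intrinsics"],c["cam_to_world"])
pickle.dump(d,open("s0.pkl","wb"))
E
```

```text
{'time_s': 0.0, 'joints': array([-1.25905941e+00,  2.21210075e-01,  1.52760760e+00, -6.59101184e-07,
        1.39466021e+00, -1.26070071e-01]), 'qvel': array([ 7.12002696e-04,  2.47809830e-03, -5.44016205e-04,  2.51806755e-04,
        2.17729341e-04, -3.76419940e-05]), 'tau': array([ 1.21870209e-03, -4.96884942e+01, -3.89394486e+01, -3.51300650e-04,
        1.09490208e-02, -3.69050701e-05]), 'eef_pos': array([ 0.26480281, -0.5654815 ,  0.23021102]), 'tool_rot': array([-3.06478986e+00, -6.81818982e-01,  2.75363485e-04]), 'contact_force': array([-0.35893485, -0.3943534 , -0.07982637]), 'torque': array([0.07451048, 0.01403838, 0.03045432]), 'width': 0.9979150384010562}
0.0187
side [[397.12053571   0.         318.1944588 ]
 [  0.         397.12053571 194.346619  ]
 [  0.           0.           1.        ]] [[-0.78680927 -0.4778158   0.39067025  0.01560044]
 [-0.61697467  0.59194803 -0.51859405  0.76043972]
 [ 0.01653595 -0.64906825 -0.76055044  1.13026785]
 [ 0.          0.          0.          1.        ]]
top [[494.87917016   0.         316.49989588]
 [  0.         494.87917016 200.65536491]
 [  0.           0.           1.        ]] [[-2.11017608e-02 -9.90723769e-01  1.34242800e-01  3.40860205e-01]
 [-9.99775378e-01  2.11761840e-02 -8.73582190e-04  3.62109255e-02]
 [-1.97727159e-03 -1.34231080e-01 -9.90948085e-01  1.58368451e+00]
 [ 0.00000000e+00  0.00000000e+00  0.00000000e+00  1.00000000e+00]]
```

View pics/side0.png

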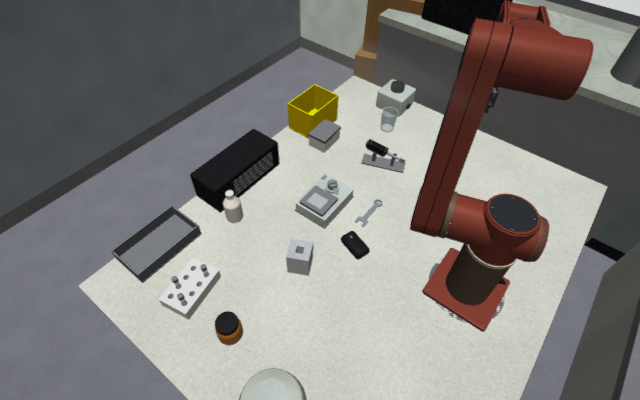

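View pics/top0.png

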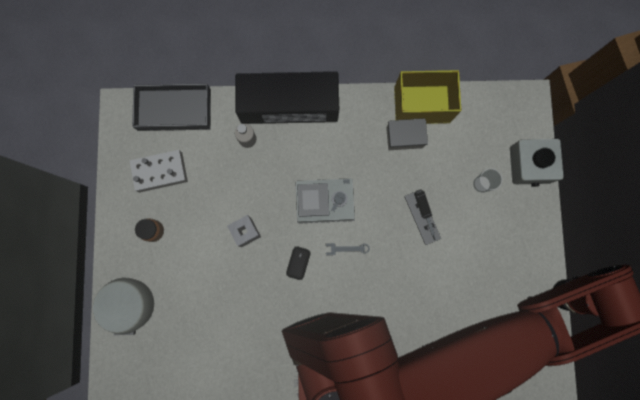

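The top view shows the rest with the driver near (422,215), the module at (325,200), the stand at (243,231) and the screw near (338,199). I'll zoom in on these.

```bash
python3 - <<'E'
import cv2,numpy as np,pickle
d=pickle.load(open("s0.pkl","rb"))
t=d["top"]["frame"];s=d["side"]["frame"]
def crop(f,x,y,w,h,k): return cv2.resize(f[y:y+h,x:x+w],None,fx=k,fy=k,interpolation=cv2.INTER_CUBIC)
a=crop(t,395,180,55,70,7);b=crop(t,290,170,70,60,6);c=crop(t,222,208,42,42,7)
def pad(i,h,w):
    o=np.zeros((h,w,3),np.uint8);o[:i.shape[0],:i.shape[1]]=i;return o
cv2.imwrite("pics/topz.png",np.hstack([a,np.vstack([pad(b,245,395) if 0 else pad(cv2.resize(b,None,fx=.9,fy=.9),330,395),pad(cv2.resize(c,(160,160)),160,395)])]))
a=crop(s,355,130,55,45,7);b=crop(s,290,165,70,60,6);c=crop(s,280,235,40,40,6)
cv2.imwrite("pics/sidez.png",np.hstack([np.vstack([pad(a,315,385),pad(c,245,385)]),pad(b,560,415)]))
E
```

```text
Traceback (most recent call last):
ValueError: could not broadcast input array from shape (360,420,3) into shape (360,415,3)
```

View pics/topz.png

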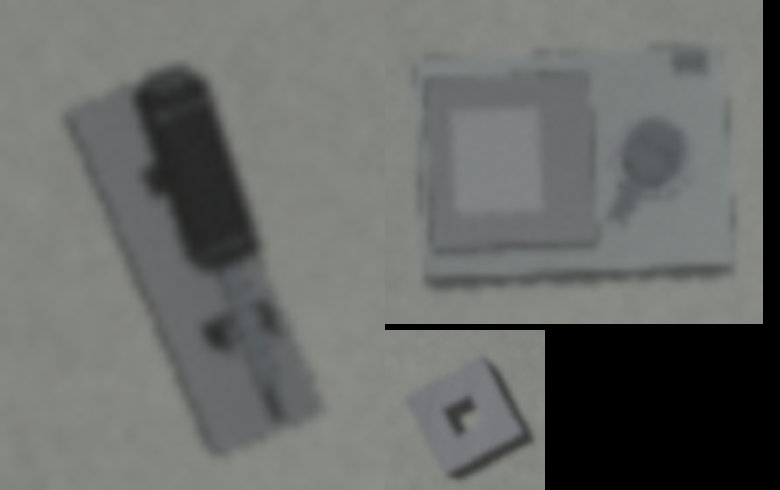

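```bash
python3 - <<'E'
import cv2,numpy as np,pickle
d=pickle.load(open("s0.pkl","rb"))
s=d["side"]["frame"]
def crop(f,x,y,w,h,k): return cv2.resize(f[y:y+h,x:x+w],None,fx=k,fy=k,interpolation=cv2.INTER_CUBIC)
def pad(i,h,w):
    o=np.zeros((h,w,3),np.uint8);o[:i.shape[0],:i.shape[1]]=i;return o
a=crop(s,355,130,55,45,7);b=crop(s,290,165,65,60,6);c=crop(s,280,235,40,40,6)
cv2.imwrite("pics/sidez.png",np.hstack([np.vstack([pad(a,315,385),pad(c,245,385)]),pad(b,560,415)]))
E
```

```text
(no output)
```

View pics/sidez.png

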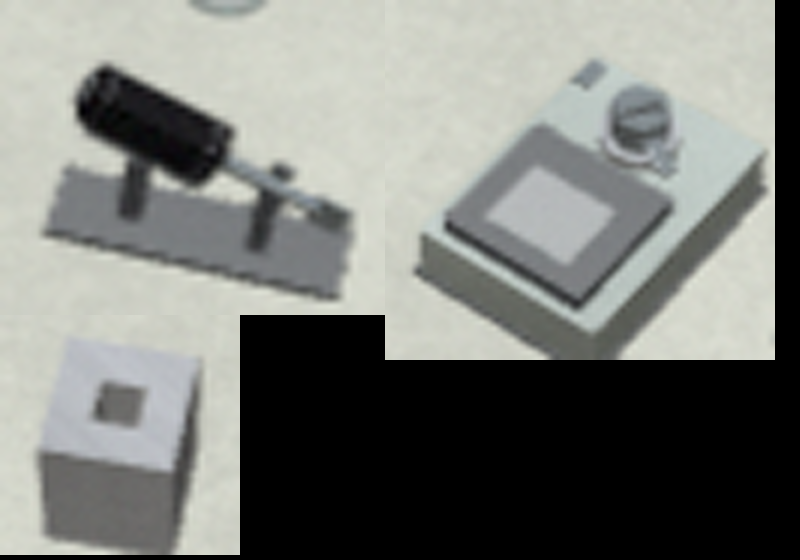

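Side crop: the driver lies with its handle upper-left and tip lower-right, the slot shows in the screw head (~(397,184) in the full picture), and the stand's hole is at about (300,250). Next I'll measure with masks and rays.

```bash
cat > h.py <<'E'
import cv2,numpy as np,pickle
def ray(c,uv):
    K=c["intrinsics"];T=c["cam_to_world"]
    r=T[:3,:3]@np.linalg.solve(K,np.array([uv[0],uv[1],1.]));return T[:3,3],r/np.linalg.norm(r)
def onplane(c,uv,z):
    o,r=ray(c,uv);return o+r*(z-o[2])/r[2]
def tri(c1,u1,c2,u2):
    o1,r1=ray(c1,u1);o2,r2=ray(c2,u2)
    k=np.linalg.lstsq(np.c_[r1,-r2],o2-o1,rcond=None)[0]
    a=o1+k[0]*r1;b=o2+k[1]*r2;return (a+b)/2,np.linalg.norm(a-b)
def proj(c,p):
    T=c["cam_to_world"];q=T[:3,:3].T@(np.asarray(p)-T[:3,3]);q=c["intrinsics"]@q;return q[:2]/q[2]
E
python3 - <<'E'
from h import *
d=pickle.load(open("s0.pkl","rb"));T=d["top"];S=d["side"]
def comp(c,roi,f):
    x,y,w,h=roi;g=c["frame"][y:y+h,x:x+w].astype(int)
    m=f(g).astype(np.uint8);n,l,st,ce=cv2.connectedComponentsWithStats(m)
    i=1+np.argmax(st[1:,4]);mm=(l==i).astype(np.uint8)
    cn=max(cv2.findContours(mm,cv2.RETR_EXTERNAL,cv2.CHAIN_APPROX_NONE)[0],key=cv2.contourArea)+np.array([x,y])
    return cn,ce[i]+[x,y],st[i,4]
# handle
for n,c,roi,z in(("top",T,(400,182,45,45),.076),("side",S,(358,132,40,30),.076)):
    cn,ce,a=comp(c,roi,lambda g:g.max(2)<62)
    r=cv2.minAreaRect(cn);print(n,"handle",ce,a,r,onplane(c,r[0],z).round(4))
    print(np.round(cv2.boxPoints(r),1).tolist())
# gray values for stand & screw
print(T["frame"][214:250:2,226:262:2].max(2))
print(T["frame"][188:212,328:352].max(2))
E
```

```text
top handle [422.34362934 204.23166023] 259 ((421.6500244140625, 204.4499969482422), (27.195587158203125, 11.067971229553223), 71.56505584716797) [ 0.5265 -0.2876  0.076 ]
[[412.1000061035156, 193.3000030517578], [422.6000061035156, 189.8000030517578], [431.20001220703125, 215.60000610351562], [420.70001220703125, 219.10000610351562]]
side handle [376.22 148.3 ] 200 ((376.4000244140625, 147.30001831054688), (19.677398681640625, 17.441329956054688), 63.43495178222656) [ 0.5293 -0.2906  0.076 ]
[[364.20001220703125, 142.39999389648438], [379.79998779296875, 134.60000610351562], [388.6000061035156, 152.1999969482422], [373.0, 160.0]]
[[135 137 135 137 136 138 137 136 136 136 133 130 136 134 135 136 134 135]
 [135 140 137 137 136 137 136 137 131 128 124 106 123 135 134 133 133 132]
 [138 140 140 138 136 137 135 132 127 124 126 121  80 123 134 133 132 133]
 [138 140 138 137 134 130 127 126 126 125 125 128  96  89 131 132 135 133]
 [137 136 136 130 124 124 127 127 126 124 125 128 121  73 119 134 134 134]
 [137 132 126 125 122 124 126 126 123 120 127 129 127  94  89 133 134 133]
 [134 123 12
[... 2613 characters left out ...]
22 126 126 121 108 100  98 100 104 109 111 111 118 117 114 119 127
  129 130 131 131 130 131]
 [112 123 127 125 118 107 100 100 103 108 110 112 113 118 115 119 126 129
  130 130 130 131 132 131]
 [113 123 127 123 112 103  99 101 108 117 121 121 122 123 123 126 129 130
  131 131 130 131 131 131]
 [115 124 125 118 106 100 100 102 111 123 129 128 129 129 128 129 130 132
  131 131 131 131 131 131]
 [116 125 124 112 103 100 104 113 122 127 129 128 129 129 129 129 129 131
  133 132 132 131 132 131]
 [114 121 121 111 109 105 109 122 128 129 128 128 130 129 130 129 131 131
  132 131 131 132 132 133]
 [113 114 121 121 120 115 113 124 129 129 128 129 128 129 130 129 131 131
  132 132 131 132 132 133]]
```

```bash
python3 - <<'E'
from h import *
d=pickle.load(open("s0.pkl","rb"));T=d["top"];S=d["side"]
print("handle mid tri",tri(T,(422,204.3),S,(376.3,148.0)))
e=onplane(T,(417.35,191.55),.0905);sh=onplane(T,(425.95,217.35),.0615);tip=onplane(T,(434.6,240),.034)
print(e,sh,tip,[np.degrees(np.arctan2(*(a-b)[[1,0]])) for a,b in((e,sh),(e,tip),(sh,tip))],[np.linalg.norm((a-b)) for a,b in((e,sh),(e,tip))])
# rest base outline corners from crop a (approx): 
for n,c,p in (("t",T,[(395+68/7,180+118/7),(395+140/7,180+85/7),(395+322/7,180+408/7),(395+215/7,180+455/7)]),):
    print([onplane(c,q,.008).round(4).tolist() for q in p])
# screw
print("screw",onplane(T,(339.7,197.5),.074), onplane(S,(290+640/6-.5,165+115/6-.5),.074),tri(T,(339.7,197.5),S,(290+640/6-.5,165+115/6-.5)))
# stand
def quad(c,roi,f):
    x,y,w,h=roi;g=c["frame"][y:y+h,x:x+w];m=f(g.max(2).astype(int)).astype(np.uint8)
    m=cv2.morphologyEx(m,cv2.MORPH_OPEN,np.ones((2,2)))
    n,l,st,ce=cv2.connectedComponentsWithStats(m);i=1+np.argmax(st[1:,4])
    cn=max(cv2.findContours((l==i).astype(np.uint8),cv2.RETR_EXTERNAL,cv2.CHAIN_APPROX_NONE)[0],key=cv2.contourArea)
    return cv2.minAreaRect(cn),x,y,st[i]
r,x,y,st=quad(T,(222,208,45,45),lambda g:(g<130.5)&(g>101));print(r,st);ctr=(r[0][0]+x,r[0][1]+y)
print("stand top",ctr,onplane(T,ctr,.09), [onplane(T,b+[x,y],.09).round(4).tolist() for b in cv2.boxPoints(r)])
# side-view hole corners from crop c (scale6, origin 280,235; y offset 315)
h=np.array([(97,383),(146,387),(141,427),(93,420)],float);h=np.c_[280+h[:,0]/6-.4,235+(h[:,1]-315)/6-.4]
print("hole side",onplane(S,h.mean(0),.09),[onplane(S,q,.09).round(4).tolist() for q in h])
to=np.array([(70,338),(203,358),(172,470),(40,450)],float);to=np.c_[280+to[:,0]/6-.4,235+(to[:,1]-315)/6-.4]
print("top face side",onplane(S,to.mean(0),.09),[onplane(S,q,.09).round(4).tolist() for q in to])
E
```

```text
handle mid tri (array([ 0.52764987, -0.2887681 ,  0.0744581 ]), np.float64(0.0012431708542585242))
[ 0.56459452 -0.27334082  0.0905    ] [ 0.48782486 -0.30199222  0.0615    ] [ 0.41886461 -0.33150499  0.034     ] [np.float64(20.466206257081133), np.float64(21.7580802150979), np.float64(23.169361704940325)] [np.float64(0.08692228110915479), np.float64(0.16677087745664365)]
[[0.5606, -0.249, 0.008], [0.5752, -0.2828, 0.008], [0.4252, -0.3583, 0.008], [0.4049, -0.3087, 0.008]]
screw [ 0.55365613 -0.03678685  0.074     ] [ 0.3711435  -0.17562418  0.074     ] (array([ 0.43399186, -0.05357154,  0.19830058]), np.float64(0.207653592440915))
((21.587156295776367, 22.876148223876953), (24.04363441467285, 25.398204803466797), 61.69924545288086) [  6   7  30  33 495]
stand top (243.58715629577637, 230.87614822387695) [0.45578351 0.25711256 0.09      ] [[0.4707, 0.3082, 0.09], [0.5059, 0.2404, 0.09], [0.4409, 0.2062, 0.09], [0.4061, 0.2737, 0.09]]
hole side [0.45718767 0.26276235 0.09      ] [[0.4744, 0.26, 0.09], [0.4531, 0.2461, 0.09], [0.4398, 0.2663, 0.09], [0.4616, 0.2784, 0.09]]
top face side [0.45648447 0.26200575 0.09      ] [[0.5034, 0.2476, 0.09], [0.4413, 0.2138, 0.09], [0.4116, 0.276, 0.09], [0.471, 0.3086, 0.09]]
```

```bash
python3 - <<'E'
from h import *
d=pickle.load(open("s0.pkl","rb"));T=d["top"];S=d["side"]
u=(290+(640-385)/6-.4,165+112/6-.4)
print("screw",onplane(S,u,.074),tri(T,(339.7,197.5),S,u))
for n,p in(("tongue tip low",(333.5,208)),): print(n,onplane(T,p,.06)) 
# slot ends in side crop (lit line) 
a,b=[(290+(x-385)/6-.4,165+y/6-.4) for x,y in((618,128),(662,104))]
A,B=onplane(S,a,.072),onplane(S,b,.072);print("slot",A,B,np.degrees(np.arctan2(*(B-A)[[1,0]])))
# tongue direction in top: darker pixels
g=T["frame"].max(2).astype(int);
pts=[]
for r in range(203,211):
    for c in range(330,345):
        if g[r,c]<112: pts.append((c,r))
print(pts)
# module corners in top view (crop b scale 5.4 at 290,170, composite x off 385)
P=[((x-385)/5.4+290-.4,y/5.4+170-.4) for x,y in((418,57),(722,50),(733,265),(428,275))]
Q=[onplane(T,p,.045) for p in P];print(np.round(Q,4),np.mean(Q,0), [np.degrees(np.arctan2(*(Q[i]-Q[j])[[1,0]])) for i,j in((0,1),(3,2),(0,3),(1,2))])
from station import monitor
from scipy.spatial.transform import Rotation as R
s=monitor.get_state();print(R.from_rotvec(s["tool_rot"]).as_matrix().round(3))
E
```

```text
screw [ 0.55159354 -0.03221297  0.074     ] (array([ 0.55467871, -0.03702832,  0.06765648]), np.float64(0.00028661140265512656))
tongue tip low [ 0.52317042 -0.01734563  0.06      ]
slot [ 0.55511386 -0.01520076  0.072     ] [ 0.54620165 -0.04721391  0.072     ] -105.55678709866291
[(334, 203), (335, 203), (336, 203), (337, 203), (338, 203), (339, 203), (340, 203), (341, 203), (342, 203), (333, 204), (334, 204), (335, 204), (336, 204), (337, 204), (338, 204), (339, 204), (340, 204), (341, 204), (333, 205), (334, 205), (335, 205), (336, 205), (337, 205), (338, 205), (339, 205), (340, 205), (333, 206), (334, 206), (335, 206), (336, 206), (337, 206), (338, 206), (333, 207), (334, 207), (335, 207), (336, 207), (332, 208), (333, 208), (334, 208), (335, 208), (336, 208), (332, 209), (333, 209), (334, 209), (331, 210), (332, 210), (333, 210), (334, 210)]
[[ 0.616   0.0991  0.045 ]
 [ 0.6163 -0.0786  0.045 ]
 [ 0.49   -0.0811  0.045 ]
 [ 0.488   0.0953  0.045 ]] [0.55258304 0.00863809 0.045     ] [np.float64(90.10941448929127), np.float64(90.66508193586664), np.float64(1.7014833622008512), np.float64(1.124940309125804)]
[[ 0.906  0.424 -0.001]
 [ 0.424 -0.906  0.002]
 [ 0.    -0.002 -1.   ]]
```

```bash
python3 - <<'E'
from h import *
d=pickle.load(open("s0.pkl","rb"));T=d["top"];S=d["side"]
def st(a): 
    a=a.astype(float);return np.clip((a-60)/(a.max()-60)*255,0,255).astype(np.uint8)
a=cv2.resize(st(T["frame"][184:216,322:354]),None,fx=12,fy=12,interpolation=cv2.INTER_CUBIC)
b=cv2.resize(st(S["frame"][172:204,318:350]),None,fx=12,fy=12,interpolation=cv2.INTER_CUBIC)
cv2.imwrite("pics/scr.png",np.hstack([a,b]))
E
```

```text
(no output)
```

View pics/scr.png

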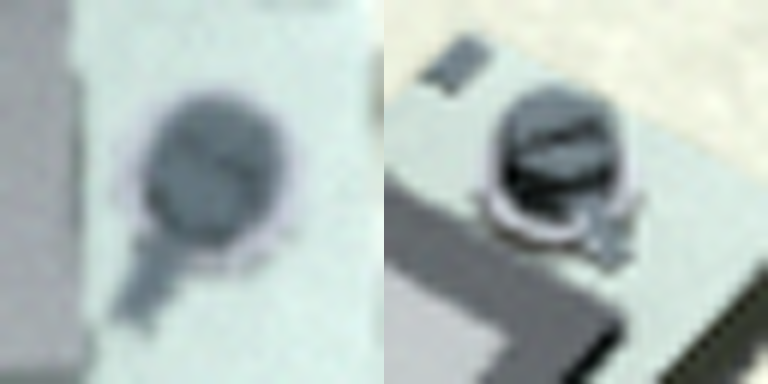

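```bash
python3 - <<'E'
from h import *
d=pickle.load(open("s0.pkl","rb"));T=d["top"];S=d["side"]
f=lambda x,y:(322+(x+.5)/12-.5,184+(y+.5)/12-.5)
g=lambda x,y:(318+(x-384+.5)/12-.5,172+(y+.5)/12-.5)
c=np.array([.5533,-.0367])
for z in(.05,.06,.068):
    t=onplane(T,f(130,310),z)[:2]-c;print(z,np.linalg.norm(t),np.degrees(np.arctan2(t[1],t[0])))
    t=onplane(S,g(618,258),z)[:2]-c;print(' side',np.linalg.norm(t),np.degrees(np.arctan2(t[1],t[0])))
A,B=onplane(T,f(183,133),.074),onplane(T,f(247,172),.074);print(A,B,np.degrees(np.arctan2(*(A-B)[[1,0]])))
A,B=onplane(S,g(525,145),.074),onplane(S,g(605,122),.074);print(A,B,np.degrees(np.arctan2(*(A-B)[[1,0]])))
A,B=onplane(S,g(510,190),.07),onplane(S,g(612,180),.07);print(A,B,np.degrees(np.arctan2(*(A-B)[[1,0]])))
E
```

```text
0.05 0.04015590395740899 145.71076175000925
 side 0.03430184333830854 157.4035973378847
0.06 0.041308145484573636 146.2483609563817
 side 0.041703878145226705 150.65589532318316
0.068 0.0422324284413644 146.65729123890105
 side 0.047924176027643685 146.79815948184353
[ 0.56279788 -0.02806767  0.074     ] [ 0.55233008 -0.04422272  0.074     ] 57.058464880747934
[ 0.55838782 -0.02449687  0.074     ] [ 0.54531228 -0.04700212  0.074     ] 59.843420172096394
[ 0.55306318 -0.01029943  0.07      ] [ 0.53181834 -0.03257599  0.07      ] 46.357993156374
```

```bash
cat >> h.py <<'E'
def plan(x,y,z,yaw=None):
    "tool-axis shift mm and turn deg to TCP world target, yaw = heading of tool x deg"
    from station import monitor
    from scipy.spatial.transform import Rotation as R
    s=monitor.get_state();M=R.from_rotvec(s["tool_rot"]).as_matrix()
    sh=M.T@(np.array([x,y,z])-s["eef_pos"])*1000
    y0=np.degrees(np.arctan2(M[1,0],M[0,0]))
    print("t",round(s["time_s"],2),"tcp",s["eef_pos"].round(4),"yaw",round(y0,1),"w",round(s["width"],3),"F",s["contact_force"].round(1),"q6",s["joints"][5].round(2))
    print("shift",sh.round(1),"turn",None if yaw is None else round(y0-yaw,1))
E
python3 -c "
from h import *
plan(.5495,-.2798,.16,21.3)"
```

```text
t 0.1 tcp [ 0.2648 -0.5655  0.2303] yaw 25.1 w 0.999 F [0.4 0.4 0.1] q6 -0.13
shift [ 379.  -138.    70.6] turn 3.8
```

drive_tool:
  targets: [45,-16,0,1,1,90,-33,0,2,1,135,-49,0,3,1,180,-65,0,3.8,1,225,-82,0,3.8,1]
  newtons: 20

```text
time_s: 0.6
eef_pos: [0.4349, -0.3948, 0.2309]
tool_rot: [-3.087, -0.579, 0.0]
contact_force: [0.3, -0.8, 0.0]
width: 1.0
```

drive_tool:
  targets: [40,-14,10,0,1,80,-28,30,0,1,120,-42,50,0,1,150,-55,65,0,1,150,-55,65,0,1]

```text
time_s: 1.1
eef_pos: [0.5545, -0.2861, 0.1625]
tool_rot: [-3.081, -0.586, 0.005]
contact_force: [-0.3, -0.5, -0.6]
width: 0.999
```

```bash
python3 -c "
from h import *
plan(.5495,-.2798,.066,21.3)
from station import optics
d={n:optics.snapshot(n) for n in('top','side')}
pickle.dump(d,open('s1.pkl','wb'))
a=cv2.resize(d['top']['frame'][150:270,340:500],None,fx=3,fy=3);b=cv2.resize(d['side']['frame'][90:190,320:440],None,fx=2.6,fy=2.6)
o=np.zeros((360,800,3),np.uint8);o[:,:480]=a;o[:b.shape[0],480:480+b.shape[1]]=b;cv2.imwrite('pics/p1.png',o)
"
```

```text
t 1.1 tcp [ 0.5545 -0.2861  0.1625] yaw 21.5 w 0.999 F [-0.3 -0.5 -0.6] q6 0.59
shift [-2.1 -7.1 96.6] turn 0.2
```

View pics/p1.png

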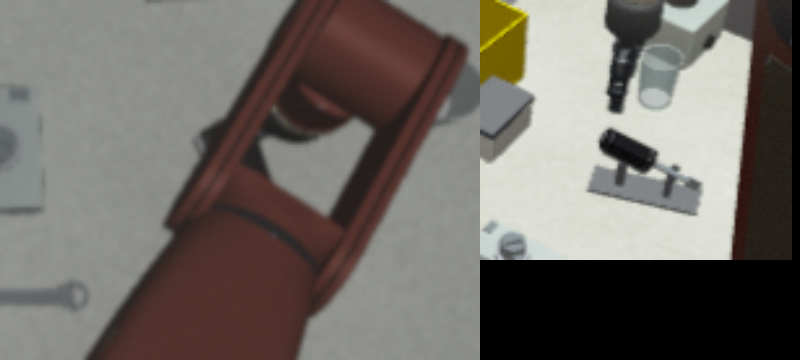

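The gripper hangs above the handle's end (crop px (617,105)). I'll go down and grip.

drive_tool:
  targets: [-2,-7,25,0,1,-2,-7,50,0,1,-2,-7,72,0,1,-2,-7,90,0,1,-2,-7,97,0,1]

```text
time_s: 1.7
eef_pos: [0.5476, -0.2857, 0.0679]
tool_rot: [-3.087, -0.577, 0.003]
contact_force: [-0.4, 0.2, -0.2]
width: 0.998
```

drive_tool:
  targets: [0,0,0,0,1,0,0,0,0,-0.2,0,0,0,0,-0.6,0,0,0,0,-1,0,0,0,0,-1]
  newtons: 20

```text
time_s: 2.2
eef_pos: [0.5498, -0.2851, 0.0702]
tool_rot: [3.087, 0.58, 0.001]
contact_force: [0.3, -2.1, 10.0]
width: 0.332
```

drive_tool:
  targets: [0,0,0,0,-1,0,0,0,0,-1,0,0,0,0,-1]

```text
time_s: 2.5
eef_pos: [0.5497, -0.2851, 0.0702]
tool_rot: [3.087, 0.58, 0.001]
contact_force: [-2.2, 0.4, 5.0]
width: 0.328
```

```bash
python3 -c "
from h import *
plan(.5495,-.2798,.066,21.3)"
```

```text
t 2.5 tcp [ 0.5497 -0.2851  0.0702] yaw 21.3 w 0.328 F [-2.2  0.4  5. ] q6 0.59
shift [ 1.7 -5.1  4.2] turn -0.0
```

drive_tool:
  targets: [0,0,-10,0,-1,0,0,-25,0,-1,0,0,-45,0,-1,0,0,-70,0,-1,0,0,-100,0,-1]

```text
time_s: 3.0
eef_pos: [0.5488, -0.2844, 0.1702]
tool_rot: [-3.086, -0.58, 0.001]
contact_force: [-0.4, 0.8, -0.8]
width: 0.324
```

drive_tool:
  targets: [0,0,-30,0,-1,0,0,-60,0,-1,0,0,-90,0,-1,0,0,-110,0,-1,0,0,-110,0,-1]

```text
time_s: 3.5
eef_pos: [0.551, -0.2859, 0.2846]
tool_rot: [3.082, 0.579, 0.009]
contact_force: [0.8, -0.1, -1.1]
width: 0.326
```

```bash
cat > look.py <<'E'
import sys
from h import *
from station import optics
n=sys.argv[1]; 
d={k:optics.snapshot(k) for k in('top','side')};pickle.dump(d,open(n+'.pkl','wb'))
o=[]
for k,a in zip(('top','side'),sys.argv[2:4]):
    x,y,w,h=map(int,a.split(','));o.append(cv2.resize(d[k]['frame'][y:y+h,x:x+w],(400,int(400*h/w)),interpolation=cv2.INTER_CUBIC))
H=max(i.shape[0] for i in o);o=[cv2.copyMakeBorder(i,0,H-i.shape[0],0,0,cv2.BORDER_CONSTANT) for i in o]
cv2.imwrite('pics/'+n+'.png',np.hstack(o))
E
python3 look.py p2 340,130,160,160 320,60,140,140; python3 -c "
from h import *
plan(.5495,-.2798,.3,21.3)"
```

```text
t 3.6 tcp [ 0.5494 -0.2849  0.2796] yaw 21.3 w 0.326 F [-0.1 -0.4 -2.8] q6 0.59
shift [  2.   -4.7 -20.4] turn -0.0
```

View pics/p2.png

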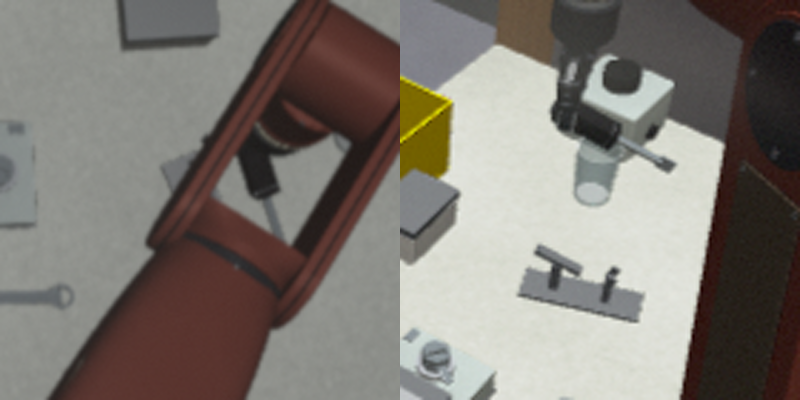

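The driver is held at about its original 20° tilt (handle at crop px (600,130), tip at (675,165)), so it didn't droop. I'll carry it to the stand and use the hole's far wall to swing it upright in the grip.

```bash
python3 - <<'E'
from h import *
plan(.572,.320,.26,27.6)
d=pickle.load(open("p2.pkl","rb"))
# tip & handle shoulder: top crop scale 2.5 origin 340,130 ; side scale 400/140 origin 320,60
t=lambda x,y:(340+x/2.5-.4,130+y/2.5-.4); s=lambda x,y:(320+(x-400)*.35-.4,60+y*.35-.4)
sh=tri(d["top"],t(263,190),d["side"],s(614,142));print(sh)
E
```

```text
t 3.6 tcp [ 0.5494 -0.2849  0.2796] yaw 21.3 w 0.326 F [-0.1 -0.4 -2.8] q6 0.59
shift [ 240.6 -555.4   19.3] turn -6.3
(array([ 0.49707725, -0.31039427,  0.26276121]), np.float64(0.004252897729164145))
```

drive_tool:
  targets: [10,-25,0,-1,-1,22,-55,0,-2,-1,35,-85,0,-3,-1,48,-115,0,-4,-1,60,-145,0,-5,-1]

```text
time_s: 4.1
eef_pos: [0.5515, -0.1263, 0.2768]
tool_rot: [-3.057, -0.714, 0.005]
contact_force: [0.9, -0.2, -1.4]
width: 0.326
```

drive_tool:
  targets: [15,-30,0,0,-1,31,-60,0,0,-1,47,-90,0,0,-1,63,-120,0,0,-1,78,-150,0,0,-1]

```text
time_s: 4.6
eef_pos: [0.555, 0.0425, 0.2769]
tool_rot: [-3.058, -0.714, 0.005]
contact_force: [1.1, 0.2, -1.4]
width: 0.325
```

```bash
python3 -c "
from h import *
plan(.572,.320,.26,27.6)"
```

```text
t 4.6 tcp [0.555  0.0425 0.2769] yaw 26.3 w 0.325 F [ 1.1  0.2 -1.4] q6 1.05
shift [ 138.2 -241.2   17. ] turn -1.3
```

drive_tool:
  targets: [17,-30,0,-1.3,-1,34,-60,0,-1.3,-1,51,-90,0,-1.3,-1,68,-120,0,-1.3,-1,85,-150,0,-1.3,-1]

```text
time_s: 5.1
eef_pos: [0.5648, 0.2143, 0.2768]
tool_rot: [3.051, 0.749, -0.006]
contact_force: [-0.1, -1.0, -1.8]
width: 0.321
```

drive_tool:
  targets: [17,-30,0,0,-1,34,-60,0,0,-1,48,-80,0,0,-1,50,-87,10,0,-1,50,-87,17,0,-1]

```text
time_s: 5.6
eef_pos: [0.5686, 0.3138, 0.2591]
tool_rot: [3.05, 0.751, -0.006]
contact_force: [0.3, -0.7, -1.9]
width: 0.324
```

```bash
python3 look.py p3 180,130,160,160 220,110,160,160;python3 -c "
from h import *
plan(.572,.320,.26,27.6)"
```

```text
t 5.7 tcp [0.5685 0.3119 0.2587] yaw 27.6 w 0.325 F [-0.6 -1.3 -2.9] q6 1.47
shift [ 6.8 -5.5 -1.3] turn -0.0
```

View pics/p3.png

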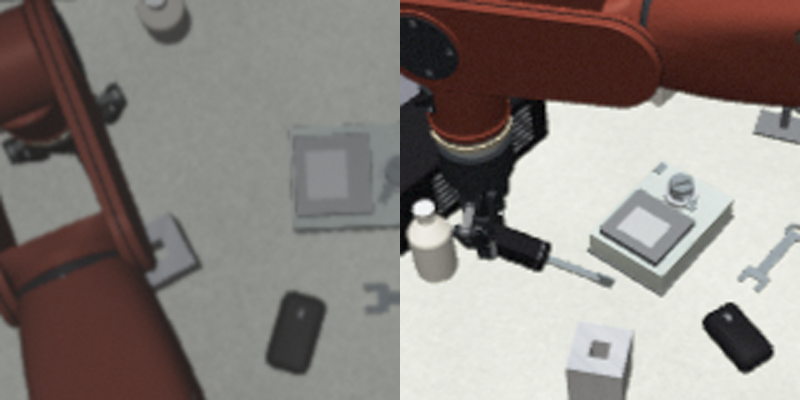

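```bash
cat >> h.py <<'E'
def inplane(c,uv,tcp,yaw):
    "side-view pixel -> (along tool x from TCP, height above TCP) in the vertical tilt plane, m"
    u=np.array([np.cos(np.radians(yaw)),np.sin(np.radians(yaw)),0]);n=np.array([-u[1],u[0],0])
    o,r=ray(c,uv);p=o+r*(n@(np.array(tcp)-o))/(n@r);return np.array([u@(p-tcp),p[2]-tcp[2]])
E
python3 - <<'E'
from h import *
d=pickle.load(open("p3.pkl","rb"));S=d["side"]
s=lambda x,y:(220+(x-400)/2.5-.4,110+y/2.5-.4)
tcp=np.array([.5685,.3119,.2587])
a=inplane(S,s(545,254),tcp,27.6);b=inplane(S,s(612,283),tcp,27.6)
print(a,b,np.linalg.norm(a-b),np.degrees(np.arctan2(*(a-b)[::-1])))
E
```

```text
[-0.06057851 -0.00299793] [-0.13653082 -0.03737131] 0.08336835487249859 24.349853998105903
```

```bash
python3 -c "
from h import *
plan(.5664,.3174,.146,27.6)"
```

```text
t 5.7 tcp [0.5685 0.3119 0.2587] yaw 27.6 w 0.325 F [-0.6 -1.3 -2.9] q6 1.47
shift [  1.3  -5.8 112.7] turn -0.0
```

drive_tool:
  targets: [1,-4,20,0,-1,1,-5,45,0,-1,1,-5.5,70,0,-1,1,-5.5,92,0,-1,1,-5.5,108,0,-1]

```text
time_s: 6.2
eef_pos: [0.5677, 0.3168, 0.1522]
tool_rot: [3.051, 0.746, -0.004]
contact_force: [0.2, 0.0, -1.4]
width: 0.322
```

drive_tool:
  targets: [0,0,2,0,-1,0,0,2,0,-1]

```text
time_s: 6.4
eef_pos: [0.5685, 0.3181, 0.1523]
tool_rot: [3.051, 0.748, -0.001]
contact_force: [-0.5, 0.3, -1.1]
width: 0.323
```

```bash
python3 look.py p4 180,130,160,160 240,180,100,100;python3 -c "
from h import *
plan(.5664,.3174,.146,27.6)"
```

```text
t 6.5 tcp [0.5693 0.3188 0.154 ] yaw 27.6 w 0.324 F [ 0.5 -0.3 -1. ] q6 1.48
shift [-3.3 -0.1  8. ] turn -0.0
```

View pics/p4.png

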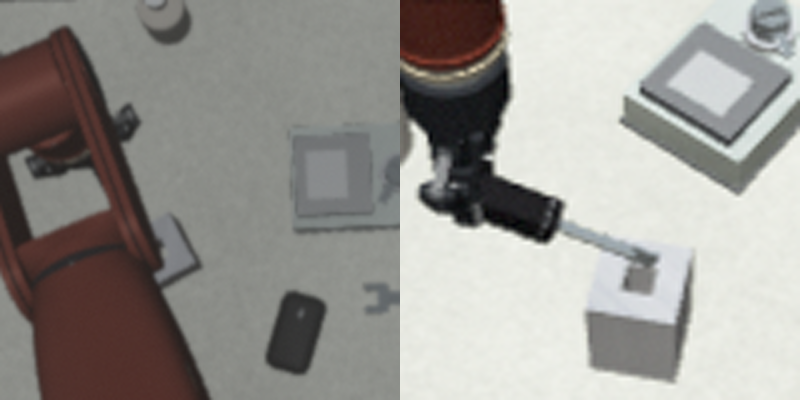

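```bash
python3 - <<'E'
from h import *
from station import monitor
d=pickle.load(open("p4.pkl","rb"));S=d["side"]
s=lambda x,y:(240+(x-400)/4-.4,180+y/4-.4)
st=monitor.get_state();tcp=st["eef_pos"];print(tcp,st["qvel"].round(4))
u=np.array([np.cos(np.radians(27.6)),np.sin(np.radians(27.6))]);o=u@(tcp[:2]-[.4565,.26]);n=np.array([-u[1],u[0]]);print("Tcp along,lateral from hole",o,n@(tcp[:2]-[.4565,.26]))
for p in((556,222),(656,256),(653,266),(658,248)):
    a=inplane(S,s(*p),tcp,27.6);print(p,a,"rel hole",a[0]+o,a[1]+tcp[2]-.09)
E
```

```text
[0.56934465 0.31880416 0.15396562] [ 0.0044 -0.0073 -0.0076  0.0016 -0.0028  0.001 ]
Tcp along,lateral from hole 0.12724706903417965 -0.0001680258242716462
(556, 222) [-0.06218293 -0.00748915] rel hole 0.06506413684961901 0.05647647416768506
(656, 256) [-0.13821921 -0.0310374 ] rel hole -0.010972141881042202 0.0329282246234098
(653, 266) [-0.13572085 -0.04547827] rel hole -0.008473783487681907 0.018487358991661734
(658, 248) [-0.13987824 -0.01976564] rel hole -0.012631173569552456 0.044199985197974495
```

The tip hangs over the hole at crop px (655,258), with its lower corner about 18 mm above the mouth and in line with the hole. I'll lower it in.

drive_tool:
  targets: [0,0,6,0,-1,0,0,12,0,-1,0,0,18,0,-1,0,0,22,0,-1,0,0,22,0,-1]

```text
time_s: 7.0
eef_pos: [0.5686, 0.3189, 0.1298]
tool_rot: [-3.051, -0.749, -0.001]
contact_force: [1.1, 0.0, -1.9]
width: 0.328
```

```bash
python3 look.py p5 180,130,160,160 240,180,100,100;python3 -c "
from h import *
plan(.5664,.3174,.146,27.6)
"
```

```text
t 7.1 tcp [0.5685 0.3189 0.1303] yaw 27.6 w 0.326 F [ 1.2  0.2 -1.9] q6 1.48
shift [ -2.6   0.3 -15.7] turn -0.0
```

View pics/p5.png

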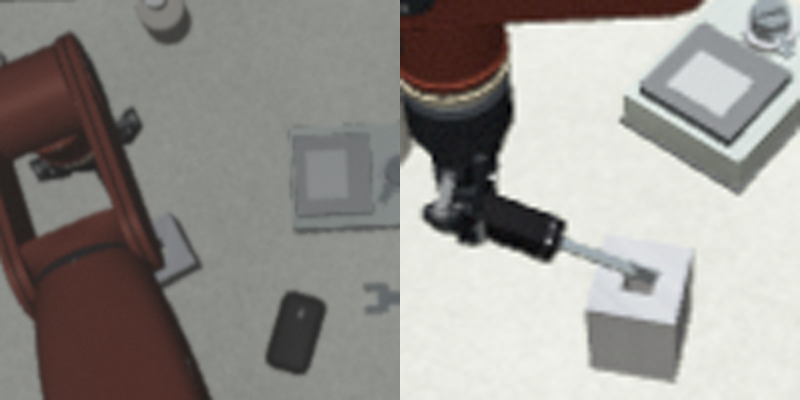

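```bash
python3 - <<'E'
import numpy as np
def G(f,C):
    f=np.radians(f);return np.array(C)+147*np.array([np.cos(f),np.sin(f)])+11*np.array([-np.sin(f),np.cos(f)])
g0=G(22,(-5,-5.5))
tab=[(22,5.5),(30,6),(38,7),(46,8),(54,8.5),(60,8),(66,8),(72,12),(78,18),(84,28),(90,40)]
for f,d in tab:
    t=np.tan(np.radians(f)); cx=-12.5+d*t if d<18*np.cos(np.radians(f)) else None
    ux=-12.5+18*np.sin(np.radians(f))
    c=min(v for v in (cx,ux) if v is not None) 
    if f>=84:c=9
    g=G(f,(c,-d));print(f,d,"C.x",round(c,1),"dx,dz(tool,mm)",(g-g0).round(0)*[1,-1], "TCPz",round(90+g[1]-18.7),"along",g[0].round())
E
```

```text
22 5.5 C.x -10.3 dx,dz(tool,mm) [-5. -0.] TCPz 131 along 122.0
30 6 C.x -9.0 dx,dz(tool,mm) [-14. -17.] TCPz 148 along 113.0
38 7 C.x -7.0 dx,dz(tool,mm) [-25. -32.] TCPz 163 along 102.0
46 8 C.x -4.2 dx,dz(tool,mm) [-37. -46.] TCPz 177 along 90.0
54 8.5 C.x -0.8 dx,dz(tool,mm) [-50. -57.] TCPz 188 along 77.0
60 8 C.x 1.4 dx,dz(tool,mm) [-62. -65.] TCPz 196 along 65.0
66 8 C.x 3.9 dx,dz(tool,mm) [-73. -71.] TCPz 202 along 54.0
72 12 C.x 4.6 dx,dz(tool,mm) [-88. -71.] TCPz 203 along 40.0
78 18 C.x 5.1 dx,dz(tool,mm) [-102.  -68.] TCPz 199 along 25.0
84 28 C.x 9 dx,dz(tool,mm) [-114.  -60.] TCPz 191 along 13.0
90 40 C.x 9 dx,dz(tool,mm) [-129.  -47.] TCPz 178 along -2.0
```

The blade's lower corner is in the hole (crop px (640,282)). I'll swing the driver up along the arc and check partway.

drive_tool:
  targets: [-5,0,0,0,-1,-10,0,-8,0,-1,-14,0,-17,0,-1,-20,0,-25,0,-1,-25,0,-32,0,-1]

```text
time_s: 7.6
eef_pos: [0.5469, 0.3076, 0.164]
tool_rot: [-3.05, -0.749, -0.005]
contact_force: [3.0, 2.3, 1.4]
width: 0.328
```

```bash
python3 look.py p6 180,130,160,160 240,180,100,100;python3 -c "
from h import *
plan(.5469,.3072,.163,27.6)
"
```

```text
t 7.7 tcp [0.5467 0.3075 0.1642] yaw 27.6 w 0.326 F [4.5 3.  1.8] q6 1.48
shift [0.1 0.3 1.2] turn -0.0
```

View pics/p6.png

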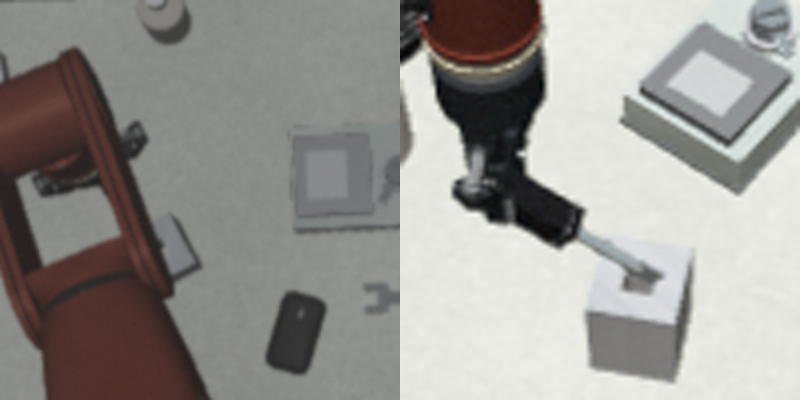

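```bash
cat > ang.py <<'E'
import sys
from h import *
from station import monitor
d=pickle.load(open(sys.argv[1]+".pkl","rb"));S=d["side"]
x0,y0,k=map(float,sys.argv[2].split(','))
tcp=monitor.get_state()["eef_pos"];y=27.6
u=np.array([np.cos(np.radians(y)),np.sin(np.radians(y))]);o=u@(tcp[:2]-[.4565,.26])
P=[]
for a in sys.argv[3:]:
    p=list(map(float,a.split(',')));q=inplane(S,(x0+(p[0]-400)/k-.4,y0+p[1]/k-.4),tcp,y);r=np.array([q[0]+o,q[1]+tcp[2]-.09])*1000;P.append(r);print(r.round(1))
G=np.array([o,tcp[2]+.0187-.09])*1000
print("grasp",G.round(1))
for r in P: v=G-r;print("to grasp: len",np.linalg.norm(v).round(1),"angle",np.degrees(np.arctan2(v[1],v[0])).round(1))
E
python3 ang.py p6 240,180,4 577,225 650,265 660,274
```

```text
[48.8 57.8]
[-6.3 19.9]
[-13.9   9.7]
grasp [101.9  92.9]
to grasp: len 63.6 angle 33.5
to grasp: len 130.5 angle 34.0
to grasp: len 142.6 angle 35.7
```

The driver is now at about 35°, but the corner sits about level with the mouth's far edge (crop px (658,273)). I'll back off, go deeper and re-engage.

drive_tool:
  targets: [5,0,0,0,-1,10,0,0,0,-1,10,0,5,0,-1,10,0,10,0,-1,10,0,12,0,-1]

```text
time_s: 8.2
eef_pos: [0.5556, 0.312, 0.1499]
tool_rot: [-3.051, -0.749, -0.001]
contact_force: [2.0, 2.1, 4.3]
width: 0.324
```

```bash
python3 look.py p7 180,130,160,160 240,180,100,100;python3 -c "
from h import *
plan(.5469,.3072,.163,27.6)
"
```

```text
t 8.3 tcp [0.5554 0.3119 0.1502] yaw 27.6 w 0.32 F [2.3 0.3 2.6] q6 1.48
shift [ -9.7   0.3 -12.8] turn -0.0
```

View pics/p7.png

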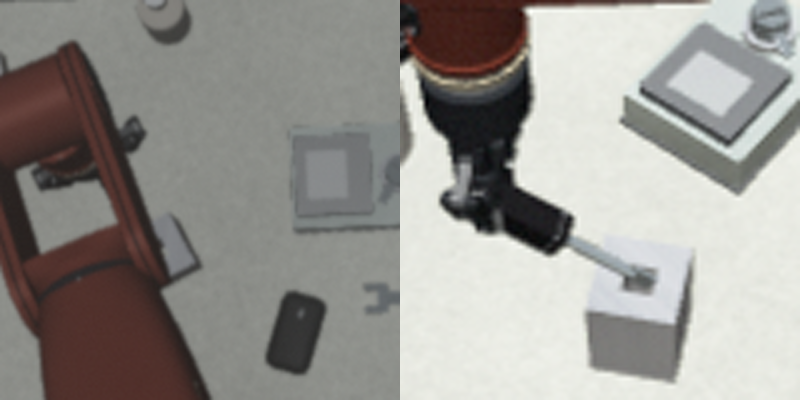

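```bash
python3 ang.py p7 240,180,4 568,228 627,262 651,275; python3 -c "
import cv2,pickle
d=pickle.load(open('p7.pkl','rb'));cv2.imwrite('pics/p7z.png',cv2.resize(d['side']['frame'][215:265,265:325],None,fx=12,fy=12,interpolation=cv2.INTER_CUBIC))"
```

```text
[56.  51.7]
[11.7 18.7]
[-6.8  6.1]
grasp [111.7  78.9]
to grasp: len 62.0 angle 26.0
to grasp: len 116.8 angle 31.1
to grasp: len 139.1 angle 31.6
```

View pics/p7z.png

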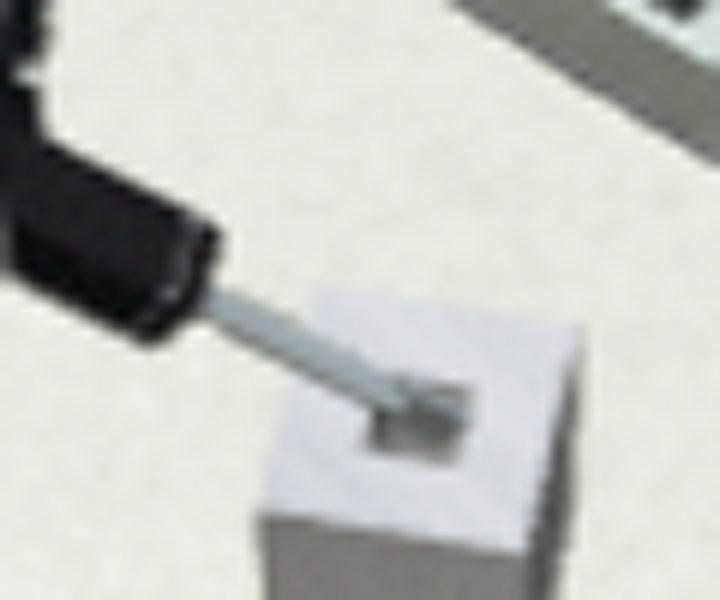

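```bash
python3 - <<'E'
import numpy as np
def G(f,C):
    f=np.radians(f);return np.array(C)+147*np.array([np.cos(f),np.sin(f)])+11*np.array([-np.sin(f),np.cos(f)])
g0=np.array([111.7,78.9])
for f,d in [(33,10.4),(39,10.5),(45,11),(50,11),(56,11),(62,12),(68,14),(74,18),(80,26),(85,35),(90,45)]:
    s=np.sin(np.radians(f));c=np.cos(np.radians(f))
    cx=-13+(d*s/c if d<18*c else 18*s)
    if f>=85:cx=9
    g=G(f,(cx,-d));print(f,d,"C.x",round(cx,1),"near clr",round((12-cx)*s/c-d,1),"dx,dz",((g-g0)*[1,-1]).round(0),"along",g[0].round(),"TCPz",round(g[1]+90-18.7))
E
```

```text
33 10.4 C.x -6.2 near clr 1.4 dx,dz [-1.  0.] along 111.0 TCPz 150
39 10.5 C.x -4.5 near clr 2.9 dx,dz [ -9. -12.] along 103.0 TCPz 162
45 11 C.x -2.0 near clr 3.0 dx,dz [-18. -22.] along 94.0 TCPz 172
50 11 C.x 0.1 near clr 3.2 dx,dz [-26. -30.] along 86.0 TCPz 180
56 11 C.x 1.9 near clr 3.9 dx,dz [-37. -38.] along 75.0 TCPz 188
62 12 C.x 2.9 near clr 5.1 dx,dz [-50. -44.] along 62.0 TCPz 194
68 14 C.x 3.7 near clr 6.6 dx,dz [-63. -48.] along 49.0 TCPz 198
74 18 C.x 4.3 near clr 8.8 dx,dz [-77. -47.] along 34.0 TCPz 198
80 26 C.x 4.7 near clr 15.2 dx,dz [-92. -42.] along 19.0 TCPz 192
85 35 C.x 9 near clr -0.7 dx,dz [-101.  -33.] along 11.0 TCPz 184
90 45 C.x 9 near clr 4.899371805958606e+16 dx,dz [-114.  -23.] along -2.0 TCPz 173
```

drive_tool:
  targets: [-5,0,-5,0,-1,-10,0,-11,0,-1,-15,0,-16,0,-1,-20,0,-21,0,-1,-26,0,-27,0,-1]

```text
time_s: 8.8
eef_pos: [0.532, 0.2997, 0.1779]
tool_rot: [-3.051, -0.749, -0.002]
contact_force: [3.3, 1.5, 0.3]
width: 0.325
```

```bash
python3 look.py p8 180,130,160,160 240,180,100,100;python3 -c "
from h import *
plan(.5469,.3072,.163,27.6)
"
```

```text
t 8.9 tcp [0.5316 0.2996 0.1783] yaw 27.6 w 0.324 F [2.8 1.2 2.5] q6 1.47
shift [17.1  0.4 15.3] turn -0.0
```

View pics/p8.png

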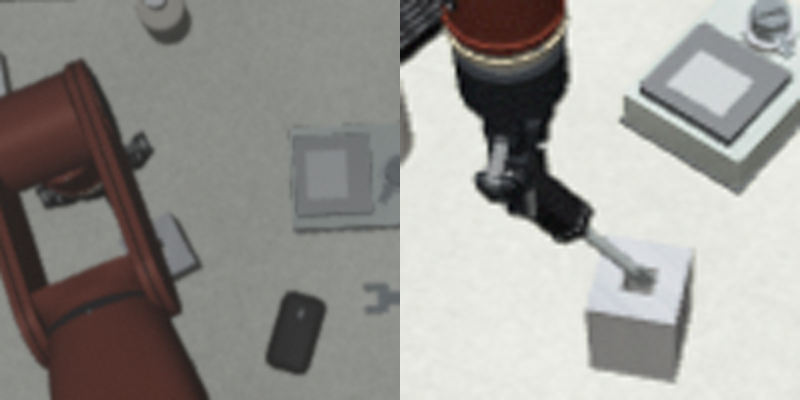

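```bash
python3 ang.py p8 240,180,4 587,230 632,266
```

```text
[41.3 53.4]
[ 7.9 14.4]
grasp [ 84.9 107. ]
to grasp: len 69.1 angle 50.9
to grasp: len 120.5 angle 50.2
```

drive_tool:
  targets: [-5,0,-4,0,-1,-10,0,-8,0,-1,-17,0,-12,0,-1,-23,0,-14,0,-1,-30,0,-16,0,-1]

```text
time_s: 9.4
eef_pos: [0.5066, 0.2864, 0.1953]
tool_rot: [-3.05, -0.749, -0.008]
contact_force: [6.0, 3.4, 8.5]
width: 0.325
```

drive_tool:
  targets: [-6,0,-1,0,-1,-13,0,-1,0,-1,-21,0,-1,0,-1,-21,0,-1,0,-1]

```text
time_s: 9.8
eef_pos: [0.4906, 0.278, 0.2004]
tool_rot: [-3.048, -0.748, -0.021]
contact_force: [7.0, 4.6, 18.3]
width: 0.323
```

```bash
python3 look.py p9 180,130,160,160 240,180,100,100;python3 -c "
from h import *
plan(.4565,.260,.163,27.6)
"
```

```text
t 9.9 tcp [0.4907 0.278  0.2004] yaw 27.6 w 0.33 F [ 6.9  4.8 19.2] q6 1.46
shift [-39.1   0.1  36.9] turn -0.0
```

View pics/p9.png

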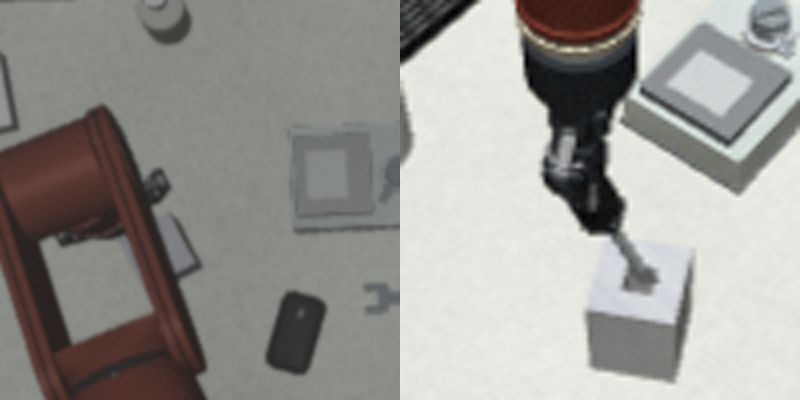

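```bash
python3 ang.py p9 240,180,4 606,225 640,265 ; python3 -c "
import cv2,pickle
d=pickle.load(open('p9.pkl','rb'));cv2.imwrite('pics/p9z.png',cv2.resize(d['side']['frame'][215:265,265:325],None,fx=12,fy=12,interpolation=cv2.INTER_CUBIC))"
```

```text
[26.4 63.9]
[ 1.6 17.4]
grasp [ 38.7 129.1]
to grasp: len 66.3 angle 79.4
to grasp: len 117.7 angle 71.6
```

View pics/p9z.png

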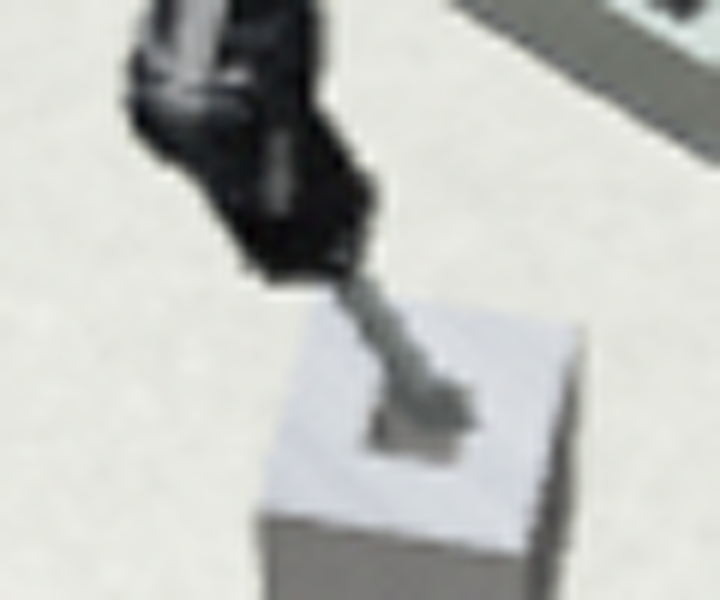

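drive_tool:
  targets: [0,0,-4,0,-1,4,0,-4,0,-1,9,0,-4,0,-1,10,0,0,0,-1,10,0,4,0,-1]

```text
time_s: 10.4
eef_pos: [0.4989, 0.2824, 0.1948]
tool_rot: [-3.049, -0.748, -0.016]
contact_force: [7.8, 5.1, 21.7]
width: 0.324
```

```bash
python3 look.py p10 180,130,160,160 265,205,60,60;python3 -c "
from h import *
plan(.4565,.260,.163,27.6)
"
```

```text
t 10.5 tcp [0.4989 0.2823 0.1947] yaw 27.6 w 0.325 F [ 7.3  4.7 16. ] q6 1.47
shift [-48.2   0.1  31.3] turn -0.0
```

View pics/p10.png

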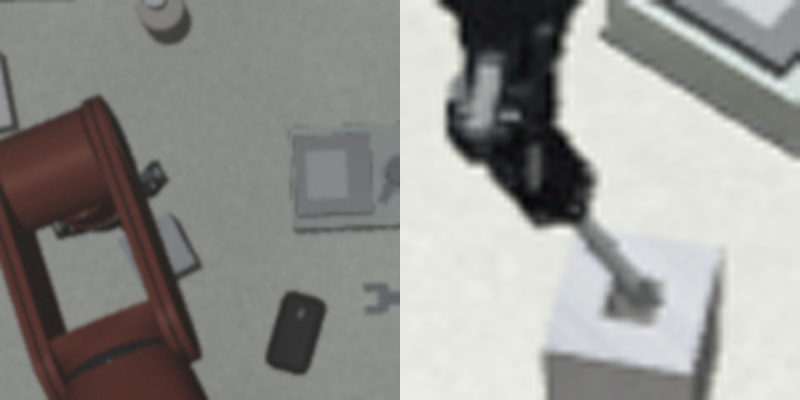

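drive_tool:
  targets: [0,0,-4,0,-1,0,0,-8,0,-1,5,0,-8,0,-1,8,0,-8,0,-1,8,0,-8,0,-1]

```text
time_s: 11.0
eef_pos: [0.502, 0.2842, 0.1968]
tool_rot: [3.051, 0.749, -0.005]
contact_force: [-0.4, 0.1, -1.2]
width: 0.321
```

```bash
python3 look.py p11 180,130,160,160 265,205,60,60;python3 -c "
from h import *
plan(.4565,.260,.163,27.6)
"
```

```text
t 11.1 tcp [0.5021 0.2842 0.1972] yaw 27.6 w 0.321 F [ 0.1 -0.4 -1.2] q6 1.47
shift [-51.5   0.3  34.3] turn -0.0
```

View pics/p11.png

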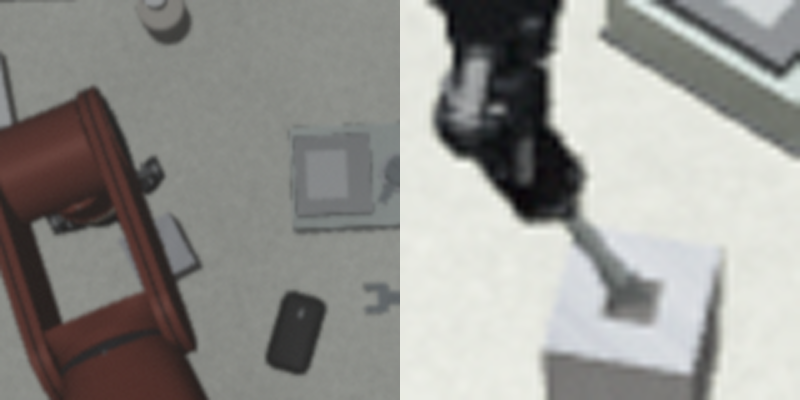

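```bash
python3 ang.py p11 265,205,6.667 577,222 605,262 615,272 640,300; python3 -c "
import cv2,pickle
d=pickle.load(open('p11.pkl','rb'));cv2.imwrite('pics/p11z.png',cv2.resize(d['side']['frame'][232:262,280:320],None,fx=18,fy=18,interpolation=cv2.INTER_CUBIC))"
```

```text
[26.6 53.3]
[14.6 24.5]
[10.1 17.6]
[-1.2 -2.5]
grasp [ 51.6 125.9]
to grasp: len 76.8 angle 71.0
to grasp: len 107.9 angle 69.9
to grasp: len 116.0 angle 69.0
to grasp: len 138.9 angle 67.6
```

View pics/p11z.png

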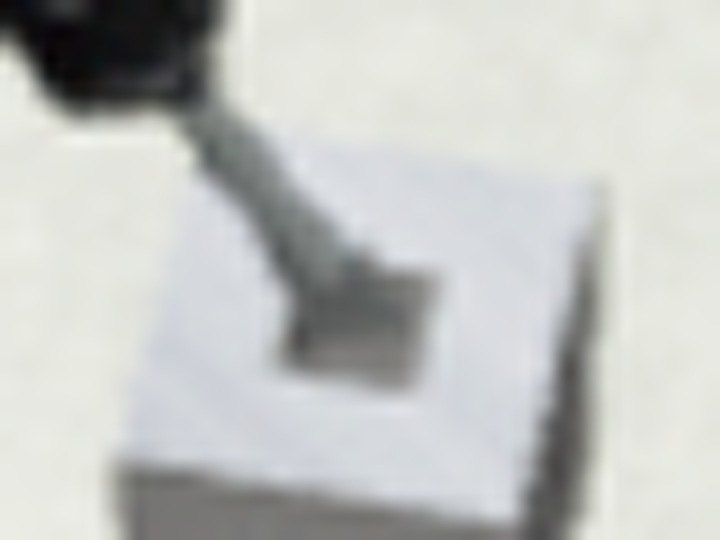

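```bash
python3 ang.py p11 280,232,18 770,255 830,275 ; python3 - <<'E'
from h import *
d=pickle.load(open("p11.pkl","rb"))["side"]
# hole corners as seen at z=.09 for reference
for p in((288,370),(412,388),(440,270),(330,262)):
    uv=(280+p[0]/18-.5,232+p[1]/18-.5);q=onplane(d,uv,.09)[:2]-[.4565,.26];y=np.radians(27.6);print(p,(q@[np.cos(y),np.sin(y)]*1000).round(1),(q@[-np.sin(y),np.cos(y)]*1000).round(1))
E
```

```text
[-0.2 18.6]
[-10.5  15.5]
grasp [ 51.6 125.9]
to grasp: len 119.1 angle 64.2
to grasp: len 126.7 angle 60.6
(288, 370) 11.8 13.5
(412, 388) -9.6 13.0
(440, 270) -9.4 -11.1
(330, 262) 9.5 -9.1
```

drive_tool:
  targets: [-3,0,4,0,-1,-8,0,5,0,-1,-14,0,6,0,-1,-20,0,7,0,-1,-26,0,9,0,-1]

```text
time_s: 11.6
eef_pos: [0.4796, 0.2723, 0.1898]
tool_rot: [-3.051, -0.749, -0.002]
contact_force: [1.6, 0.9, -0.1]
width: 0.323
```

```bash
python3 look.py p12 180,130,160,160 265,205,60,60;python3 -c "
from h import *
plan(.4565,.260,.163,27.6)
"
```

```text
t 11.7 tcp [0.4787 0.272  0.189 ] yaw 27.6 w 0.326 F [ 2.   0.6 -1.7] q6 1.46
shift [-25.2   0.3  26. ] turn -0.0
```

View pics/p12.png

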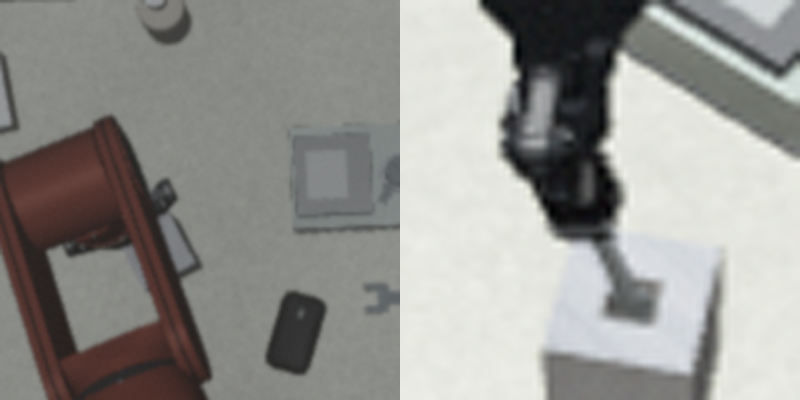

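drive_tool:
  targets: [-5,0,4,0,-1,-10,0,8,0,-1,-15,0,13,0,-1,-20,0,19,0,-1,-24,0,25,0,-1]

```text
time_s: 12.2
eef_pos: [0.4579, 0.2611, 0.1636]
tool_rot: [3.051, 0.749, -0.001]
contact_force: [1.6, 1.6, -0.8]
width: 0.326
```

```bash
python3 look.py p13 180,130,160,160 265,205,60,60;python3 -c "
from h import *
plan(.4565,.260,.163,27.6)
"
```

```text
t 12.3 tcp [0.457  0.2607 0.1627] yaw 27.6 w 0.329 F [ 0.6  0.4 -2.7] q6 1.46
shift [-0.8  0.4 -0.3] turn -0.0
```

View pics/p13.png

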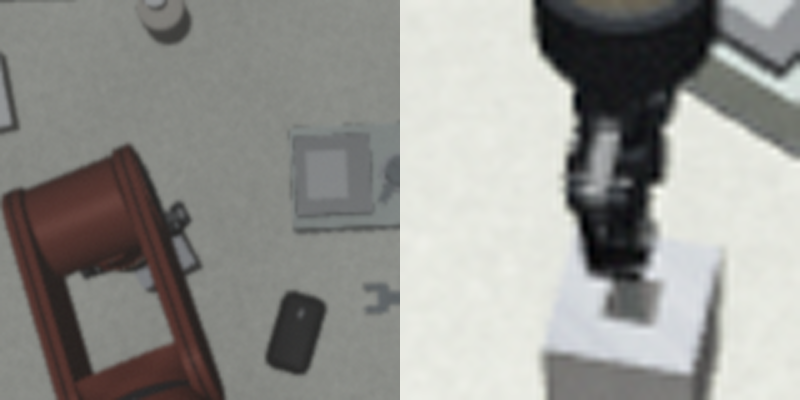

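It's nearly upright, with the shank in the hole. I'll lower it until the shoulder is nearly on the top face.

drive_tool:
  targets: [-1,0,5,0,-1,-1,0,10,0,-1,-1,0,15,0,-1,-1,0,19,0,-1,-1,0,21,0,-1]

```text
time_s: 12.8
eef_pos: [0.4572, 0.2607, 0.1425]
tool_rot: [3.051, 0.749, -0.002]
contact_force: [0.0, 0.1, -1.1]
width: 0.327
```

```bash
python3 look.py p14 180,130,160,160 265,205,60,60;python3 -c "
from h import *
plan(.4565,.260,.137,27.6)
"
```

```text
t 12.9 tcp [0.4573 0.2608 0.1428] yaw 27.6 w 0.324 F [ 0.8 -0.7 -1.7] q6 1.46
shift [-1.   0.3  5.8] turn -0.0
```

View pics/p14.png

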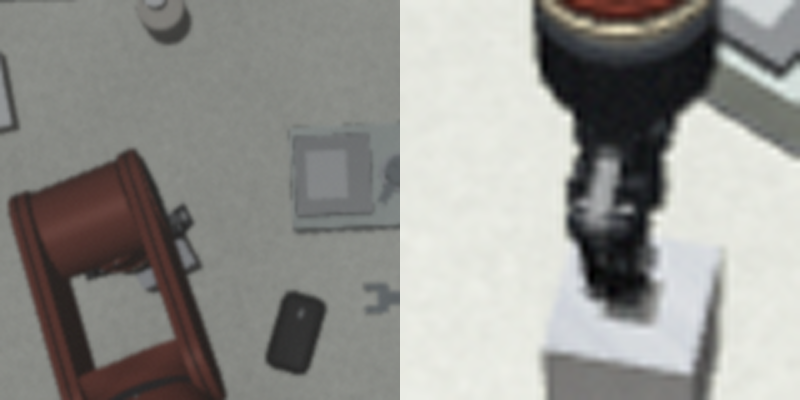

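Still no contact, so I'll go down in small steps until force appears.

drive_tool:
  targets: [0,0,3,0,-1,0,0,5,0,-1,0,0,7,0,-1]

```text
time_s: 13.2
eef_pos: [0.4576, 0.2609, 0.1362]
tool_rot: [-3.051, -0.749, -0.0]
contact_force: [0.3, -0.2, -0.8]
width: 0.322
```

drive_tool:
  targets: [0,0,2,0,-1,0,0,4,0,-1]

```text
time_s: 13.4
eef_pos: [0.4575, 0.2609, 0.1321]
tool_rot: [-3.051, -0.749, 0.0]
contact_force: [0.3, -0.2, -2.1]
width: 0.323
```

drive_tool:
  targets: [0,0,2,0,-1,0,0,4,0,-1]

```text
time_s: 13.6
eef_pos: [0.458, 0.2611, 0.1306]
tool_rot: [3.051, 0.749, 0.001]
contact_force: [-7.6, -3.2, 21.3]
width: 0.324
```

```bash
python3 look.py p15 180,130,160,160 265,205,60,60
```

```text
(no output)
```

View pics/p15.png

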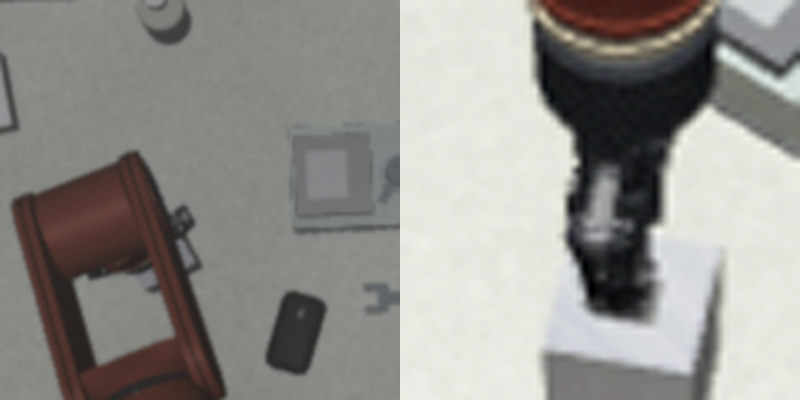

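The shoulder is seated (force 21 N up), so I'll let go. Then I'll raise the gripper and check.

drive_tool:
  targets: [0,0,-2,0,-1,0,0,-2,0,-0.25,0,0,-2,0,0,0,0,-2,0,0.3,0,0,-2,0,0.3]

```text
time_s: 14.2
eef_pos: [0.4574, 0.2608, 0.13]
tool_rot: [3.051, 0.749, -0.001]
contact_force: [-0.6, -0.0, -0.3]
width: 0.651
```

drive_tool:
  targets: [0,0,0,0,0.3,0,0,-20,0,0.3,0,0,-50,0,0.3,0,0,-80,0,0.3,0,0,-110,0,0.3]

```text
time_s: 14.7
eef_pos: [0.4573, 0.2608, 0.2412]
tool_rot: [3.051, 0.749, -0.001]
contact_force: [-0.2, -0.2, 0.0]
width: 0.647
```

```bash
python3 look.py p16 180,130,160,160 265,195,60,60
```

```text
(no output)
```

View pics/p16.png

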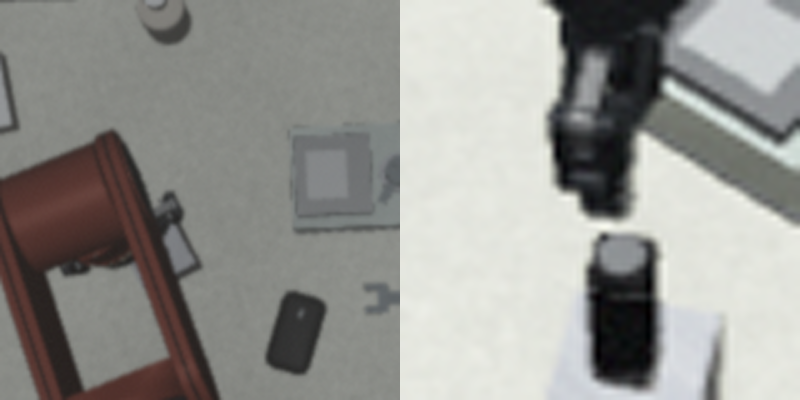

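```bash
python3 - <<'E'
from h import *
d=pickle.load(open("p16.pkl","rb"))["side"]
print(onplane(d,(265+223/6.667-.4,195+256/6.667-.4),.175), onplane(d,(265+(622-400)/6.667-.4,195+375/6.667-.4),.09))
print(proj(d,(.4565,.26,.09)),proj(d,(.4565,.26,.175)))
plan(.4565,.260,.13)
E
```

```text
[0.46056273 0.26264835 0.175     ] [0.45778826 0.26958498 0.09      ]
[300.22193996 248.99825357] [299.70075361 233.1332849 ]
t 14.8 tcp [0.4601 0.2619 0.2455] yaw 27.6 w 0.647 F [ 0.6 -0.7  0.9] q6 1.46
shift [-5.100e+00 -1.000e-01  1.155e+02] turn None
```

The driver stands upright in the stand, let go of (handle top at crop px (622,255)). Now I'll regrip it from above, firmly.

drive_tool:
  targets: [-1,0,30,0,0.3,-1,0,60,0,0.3,-1,0,90,0,0.3,-1,0,112,0,0.3,-1,0,122,0,0.3]

```text
time_s: 15.3
eef_pos: [0.4545, 0.2595, 0.1149]
tool_rot: [3.05, 0.749, -0.008]
contact_force: [-0.0, -0.5, 0.7]
width: 0.65
```

drive_tool:
  targets: [0,0,0,0,0.3,0,0,0,0,-0.3,0,0,0,0,-1,0,0,0,0,-1,0,0,0,0,-1]
  newtons: 80

```text
time_s: 15.8
eef_pos: [0.4578, 0.2609, 0.12]
tool_rot: [-3.051, -0.749, -0.005]
contact_force: [-0.9, 0.2, 6.0]
width: 0.317
```

drive_tool:
  targets: [0,0,0,0,-1,0,0,-20,0,-1,0,0,-50,0,-1,0,0,-80,0,-1,0,0,-110,0,-1]

```text
time_s: 16.3
eef_pos: [0.4563, 0.2603, 0.2292]
tool_rot: [3.051, 0.749, -0.001]
contact_force: [0.5, 0.4, -1.3]
width: 0.313
```

drive_tool:
  targets: [0,0,-20,0,-1,0,0,-40,0,-1,0,0,-40,0,-1,0,0,-40,0,-1]

```text
time_s: 16.7
eef_pos: [0.4566, 0.2604, 0.2679]
tool_rot: [-3.051, -0.749, -0.0]
contact_force: [1.2, -0.1, -1.6]
width: 0.315
```

```bash
python3 look.py p17 180,130,160,160 250,160,90,90; python3 -c "
from h import *
plan(.4565,.260,.26)"
```

```text
t 16.8 tcp [0.4558 0.2601 0.2665] yaw 27.6 w 0.319 F [ 0.2 -0.9 -1.1] q6 1.46
shift [0.6 0.4 6.5] turn None
```

View pics/p17.png

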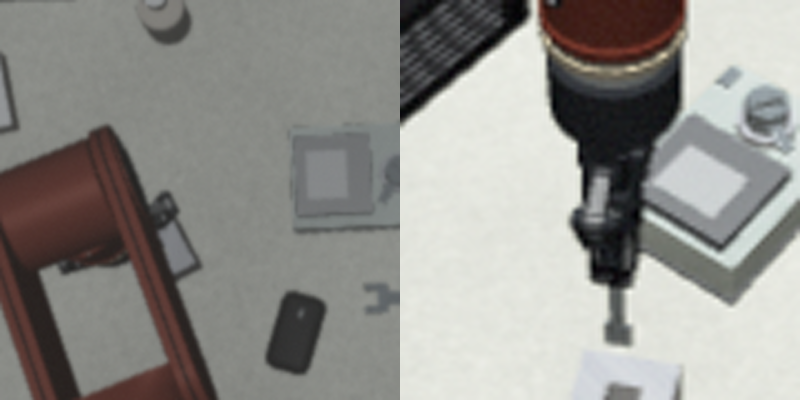

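```bash
python3 - <<'E'
from h import *
d=pickle.load(open("p17.pkl","rb"))["side"]
im=d["frame"];cv2.imwrite("pics/p17z.png",cv2.resize(im[215:245,280:320],None,fx=18,fy=18,interpolation=cv2.INTER_CUBIC))
for p in((604,340),(632,344),(618,342)):
    print(onplane(d,(250+(p[0]-400)/4.444-.4,160+p[1]/4.444-.4),.1565))
E
```

```text
[0.46786763 0.26625844 0.1565    ]
[0.45131188 0.25707849 0.1565    ]
[0.45958373 0.26166512 0.1565    ]
```

View pics/p17z.png

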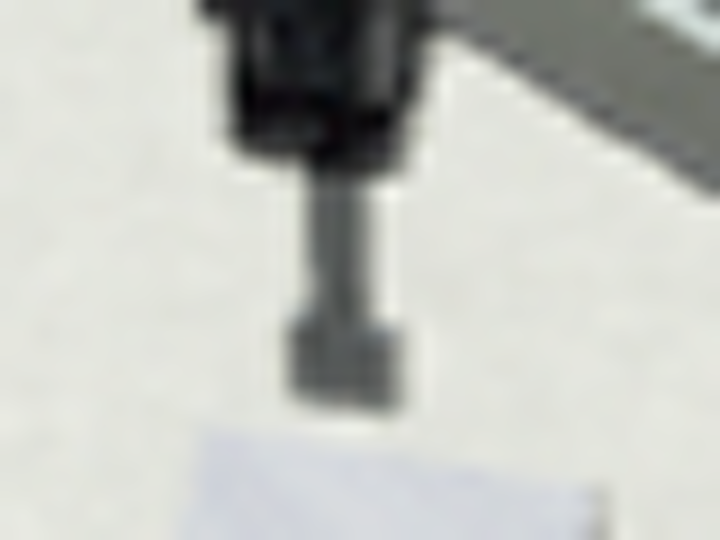

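The blade hangs straight (tip at zoom px (345,408)), and the tip is 110 mm below the TCP. I'll carry it over the screw, turning to the slot's heading.

```bash
python3 - <<'E'
from h import *
d=pickle.load(open("s0.pkl","rb"));print(onplane(d["side"],(332.2,182.8),.074),onplane(d["side"],(332.2,182.8),.0715))
print("screw-in-other-frame",proj(d["side"],(.553,-.0365,.074)))
plan(.552,-.036,.266,58)
E
```

```text
[ 0.5526661 -0.0342461  0.074    ] [ 0.55393724 -0.03612698  0.0715    ]
screw-in-other-frame [332.50121552 182.39470148]
t 16.8 tcp [0.4558 0.2601 0.2665] yaw 27.6 w 0.319 F [ 0.2 -0.9 -1.1] q6 1.46
shift [-51.9 307.    0.6] turn -30.4
```

drive_tool:
  targets: [-4,25,0,0,-1,-9,55,0,0,-1,-14,85,0,0,-1,-20,115,0,0,-1,-25,145,0,0,-1]

```text
time_s: 17.3
eef_pos: [0.501, 0.1191, 0.2665]
tool_rot: [-3.05, -0.749, 0.004]
contact_force: [0.6, 0.3, -1.1]
width: 0.322
```

drive_tool:
  targets: [-5,30,0,-6,-1,-10,60,0,-12,-1,-15,90,0,-18,-1,-20,115,0,-24,-1,-26,135,0,-30,-1]

```text
time_s: 17.8
eef_pos: [0.5407, -0.0128, 0.2663]
tool_rot: [-2.749, -1.517, 0.004]
contact_force: [0.9, -0.0, -1.7]
width: 0.314
```

```bash
python3 -c "
from h import *
plan(.552,-.036,.266,58)"
```

```text
t 17.8 tcp [ 0.5407 -0.0128  0.2663] yaw 57.8 w 0.314 F [ 0.9 -0.  -1.7] q6 0.39
shift [-13.5  21.9   0.3] turn -0.2
```

drive_tool:
  targets: [-5,8,0,0,-1,-10,16,0,0,-1,-13,21,10,0,-1,-13,21,25,0,-1,-13,21,40,0,-1]

```text
time_s: 18.3
eef_pos: [0.5514, -0.0329, 0.2264]
tool_rot: [-2.752, -1.512, 0.001]
contact_force: [0.2, -0.7, -2.1]
width: 0.319
```

drive_tool:
  targets: [0,0,10,0,-1,0,0,20,0,-1,0,0,25,0,-1,0,0,25,0,-1,0,0,25,0,-1]

```text
time_s: 18.8
eef_pos: [0.5521, -0.0336, 0.2037]
tool_rot: [2.753, 1.513, 0.001]
contact_force: [-0.2, -0.6, -1.8]
width: 0.32
```

```bash
python3 look.py p18 280,140,120,120 305,145,60,60; python3 -c "
from h import *
plan(.552,-.036,.199,58)"
```

```text
t 18.9 tcp [ 0.5524 -0.0337  0.2041] yaw 57.6 w 0.315 F [ 0.2  0.3 -1.1] q6 0.36
shift [-2.2  0.9  5.1] turn -0.4
```

View pics/p18.png

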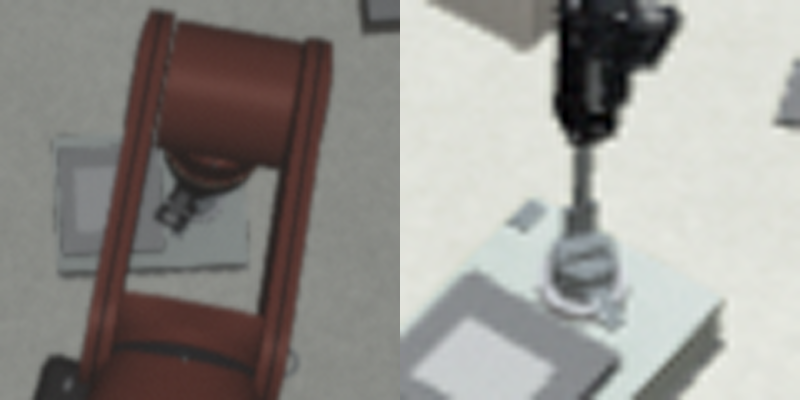

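```bash
python3 - <<'E'
from h import *
d=pickle.load(open("p18.pkl","rb"))["side"]
cv2.imwrite("pics/p18z.png",cv2.resize(d["frame"][165:197,312:352],None,fx=18,fy=18,interpolation=cv2.INTER_CUBIC))
E
```

```text
(no output)
```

View pics/p18z.png

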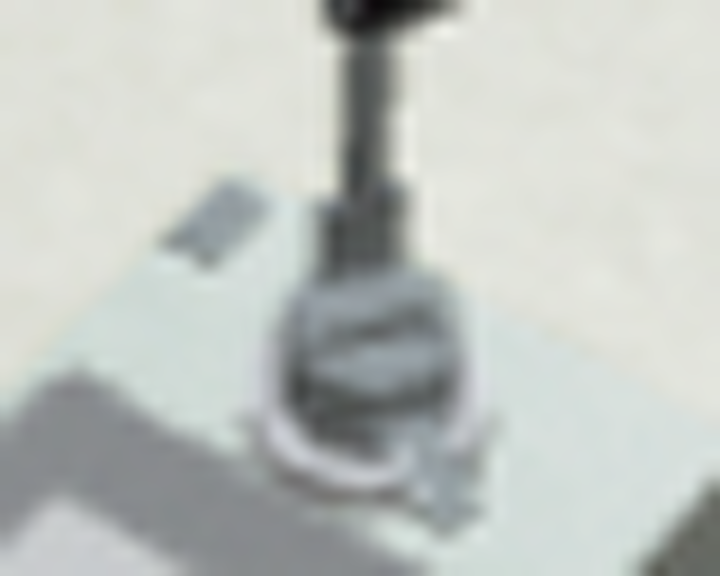

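```bash
python3 - <<'E'
from h import *
d=pickle.load(open("p18.pkl","rb"))["side"]
f=lambda x,y:(312+(x+.5)/18-.5,165+(y+.5)/18-.5)
t=onplane(d,f(363,275),.094);s=onplane(d,f(376,333),.074);print(t,s)
a,b=onplane(d,f(320,281),.094),onplane(d,f(405,269),.094);print("blade yaw",np.degrees(np.arctan2(*(a-b)[[1,0]])),np.linalg.norm(a-b))
a,b=onplane(d,f(325,345),.073),onplane(d,f(432,319),.073);print("slot yaw",np.degrees(np.arctan2(*(a-b)[[1,0]])),np.linalg.norm(a-b))
print(proj(d,(.5524,-.0337,.094)),f(363,275))
y=np.radians(57.6);dd=(s-t)[:2]*1000;print("tool x",dd@[np.cos(y),np.sin(y)],"tool y",dd@[np.sin(y),-np.cos(y)])
E
```

```text
[ 0.55246575 -0.02953668  0.094     ] [ 0.551401   -0.03385261  0.074     ]
blade yaw 49.730882270639235 0.017175659237160426
slot yaw 56.85920321029422 0.02273954749425393
[332.4122032  179.14214858] (331.69444444444446, 179.80555555555554)
tool x -4.214578884358851 tool y 1.413596064900783
```

The blade (tip at zoom px (363,275)) sits 4 mm too far along the slot (centre at (376,333)). I'll correct that and descend, watching the force.

drive_tool:
  targets: [-2,1,0,0,-1,-4,1.5,3,0,-1,-4,1.5,10,0,-1,-4,1.5,15,0,-1,-4,1.5,17,0,-1]

```text
time_s: 19.4
eef_pos: [0.5503, -0.0377, 0.185]
tool_rot: [-2.752, -1.512, 0.002]
contact_force: [0.2, -0.2, -1.0]
width: 0.321
```

drive_tool:
  targets: [0,0,2,0,-1,0,0,4,0,-1,0,0,5,0,-1]

```text
time_s: 19.7
eef_pos: [0.551, -0.0378, 0.1812]
tool_rot: [2.753, 1.513, -0.0]
contact_force: [-0.1, -0.6, -0.8]
width: 0.32
```

drive_tool:
  targets: [0,0,2,0,-1,0,0,4,0,-1]

```text
time_s: 19.9
eef_pos: [0.5514, -0.0379, 0.1775]
tool_rot: [2.753, 1.513, 0.001]
contact_force: [0.7, -0.1, -1.7]
width: 0.32
```

drive_tool:
  targets: [0,0,2,0,-1,0,0,3,0,-1]

```text
time_s: 20.1
eef_pos: [0.5514, -0.0379, 0.1749]
tool_rot: [2.753, 1.513, 0.001]
contact_force: [0.2, 0.3, 6.5]
width: 0.317
```

drive_tool:
  targets: [0,0,1.5,0,-1,0,0,1.5,0,-1]

```text
time_s: 20.3
eef_pos: [0.5516, -0.038, 0.1749]
tool_rot: [2.752, 1.513, 0.002]
contact_force: [-1.9, 1.3, 9.7]
width: 0.317
```

```bash
python3 look.py p19 280,140,120,120 312,160,40,40; python3 -c "
from h import *
plan(.552,-.036,.175,58)"
```

```text
t 20.4 tcp [ 0.5516 -0.0379  0.1749] yaw 57.6 w 0.315 F [-3.4  0.1 10. ] q6 0.35
shift [ 1.8 -0.7 -0.1] turn -0.4
```

View pics/p19.png

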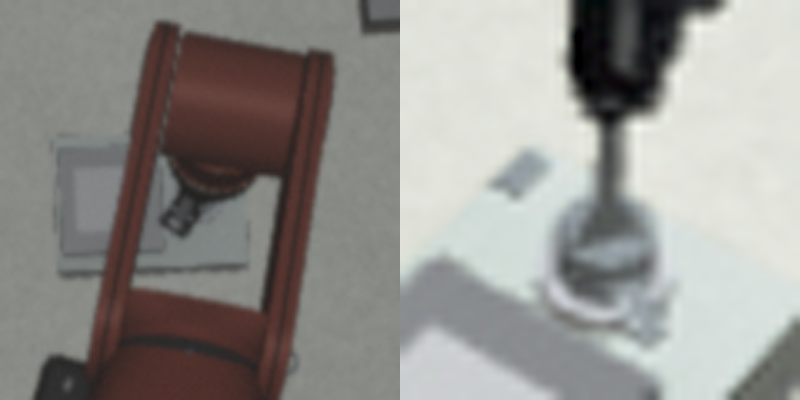

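The blade is seated: TCP is at 0.175, so the tip is at about 0.065, with 10 N on the floor. I'll turn clockwise in stages, compensating for the small axis offset.

drive_tool:
  targets: [0,0,0,4,-1,0.2,-0.2,0,8,-1,0.4,-0.4,0,12,-1,0.5,-0.6,0,16,-1,0.7,-0.8,0,20,-1]

```text
time_s: 20.9
eef_pos: [0.5518, -0.0373, 0.1749]
tool_rot: [2.973, 1.008, 0.004]
contact_force: [-0.9, -1.5, 7.5]
width: 0.318
```

```bash
python3 -c "
from h import *
plan(.552,-.036,.175,-10)
from station import monitor;print(monitor.get_state()['torque'])"; python3 look.py p20 280,140,120,120 312,160,40,40
```

```text
t 20.9 tcp [ 0.5518 -0.0373  0.1749] yaw 37.4 w 0.318 F [-0.9 -1.5  7.5] q6 0.71
shift [ 1.  -0.9 -0.1] turn 47.4
[-0.33594764  0.29621871  0.14396174]
```

View pics/p20.png

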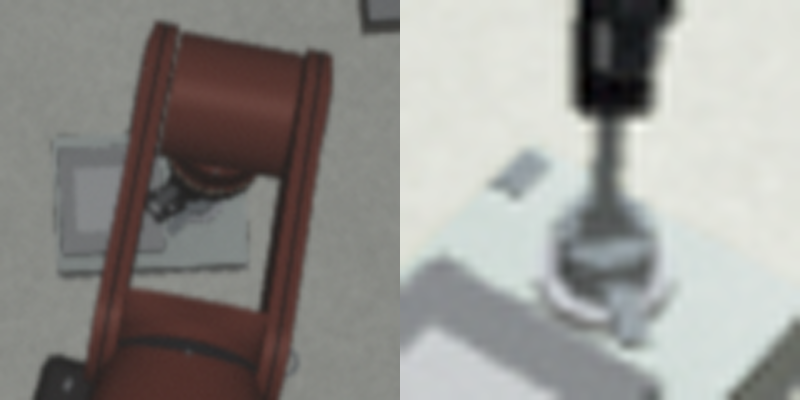

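The screw is turning: torque is 0.144 N m and the tongue has moved to crop px (630,320). I'll carry on.

drive_tool:
  targets: [0.1,-0.2,0,5,-1,0.2,-0.4,0,10,-1,0.3,-0.6,0,15,-1,0.4,-0.8,0,20,-1,0.5,-1.0,0,25,-1]

```text
time_s: 21.5
eef_pos: [0.5514, -0.0361, 0.1749]
tool_rot: [3.122, 0.339, 0.004]
contact_force: [-1.9, -1.3, 8.4]
width: 0.317
```

```bash
python3 -c "
from h import *
plan(.552,-.036,.175,-10)
from station import monitor;print(monitor.get_state()['torque'])"; python3 look.py p21 280,140,120,120 312,160,40,40
```

```text
t 21.5 tcp [ 0.5514 -0.0361  0.1749] yaw 12.4 w 0.317 F [-1.9 -1.3  8.4] q6 1.15
shift [ 0.6 -0.  -0.1] turn 22.4
[-0.25783997  0.3898873   0.19465364]
```

View pics/p21.png

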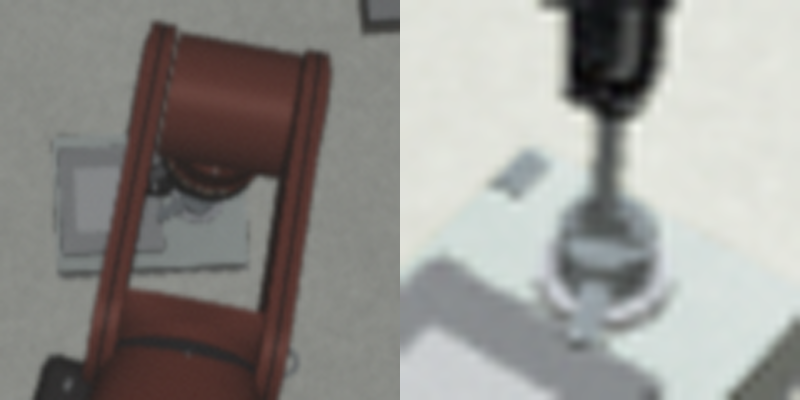

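drive_tool:
  targets: [0,-0.2,0,4,-1,0.1,-0.4,0,8,-1,0.1,-0.5,0,12,-1,0.1,-0.6,0,16,-1,0.1,-0.7,0,19,-1]

```text
time_s: 22.1
eef_pos: [0.5513, -0.0353, 0.1749]
tool_rot: [3.136, -0.179, 0.004]
contact_force: [-2.3, -0.6, 7.5]
width: 0.319
```

```bash
python3 -c "
from h import *
plan(.552,-.036,.175,-10)
from station import monitor;print(monitor.get_state()['torque'])"; python3 look.py p22 280,140,120,120 312,160,40,40
```

```text
t 22.1 tcp [ 0.5513 -0.0353  0.1749] yaw -6.5 w 0.319 F [-2.3 -0.6  7.5] q6 1.48
shift [ 0.7  0.7 -0.1] turn 3.5
[-0.13819673  0.33561901  0.14945791]
```

View pics/p22.png

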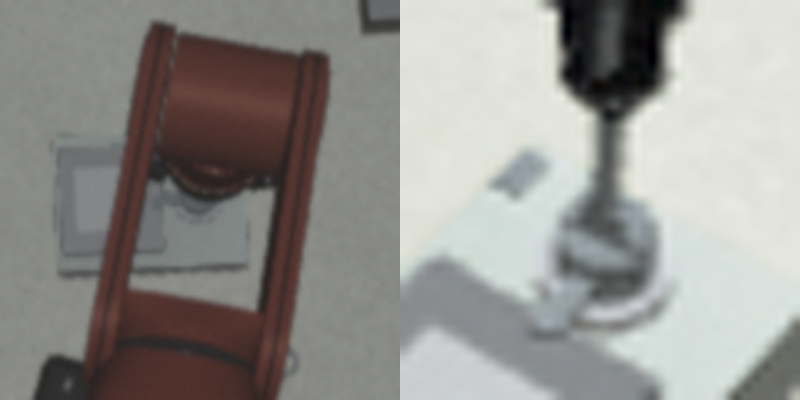

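Torque is still at the running value, so the stop isn't reached yet. Small steps now.

drive_tool:
  targets: [0,0,0,2,-1,0,-0.1,0,4,-1,0,-0.1,0,4,-1]

```text
time_s: 22.5
eef_pos: [0.5514, -0.0351, 0.1749]
tool_rot: [3.128, -0.286, 0.004]
contact_force: [-1.2, -0.2, 7.8]
width: 0.317
```

```bash
python3 -c "
from h import *
plan(.552,-.036,.175,-10)
from station import monitor;print(monitor.get_state()['torque'])"
```

```text
t 22.5 tcp [ 0.5514 -0.0351  0.1749] yaw -10.5 w 0.317 F [-1.2 -0.2  7.8] q6 1.55
shift [ 0.8  0.7 -0.1] turn -0.5
[-0.00453484  0.37651642  0.10949882]
```

drive_tool:
  targets: [0,0,0,2,-1,0,0,0,4,-1,0,0,0,4,-1]

```text
time_s: 22.8
eef_pos: [0.5514, -0.0349, 0.1749]
tool_rot: [3.117, -0.395, 0.004]
contact_force: [-0.8, -0.3, 8.7]
width: 0.318
```

```bash
python3 -c "
from h import *
plan(.552,-.036,.175,-10)
from station import monitor;print(monitor.get_state()['torque'])"
```

```text
t 22.8 tcp [ 0.5514 -0.0349  0.1749] yaw -14.4 w 0.318 F [-0.8 -0.3  8.7] q6 1.62
shift [ 0.8  0.9 -0.1] turn -4.4
[0.09359487 0.32626493 0.29368062]
```

drive_tool:
  targets: [0,0,0,2,-1,0,0,0,3,-1,0,0,0,3,-1]

```text
time_s: 23.1
eef_pos: [0.5515, -0.0348, 0.1749]
tool_rot: [-3.105, 0.475, -0.004]
contact_force: [-1.2, 0.5, 8.4]
width: 0.318
```

```bash
python3 -c "
from h import *
plan(.552,-.036,.175,-10)
from station import monitor;print(monitor.get_state()['torque'])"; python3 look.py p23 280,140,120,120 312,160,40,40
```

```text
t 23.1 tcp [ 0.5515 -0.0348  0.1749] yaw -17.4 w 0.318 F [-1.2  0.5  8.4] q6 1.67
shift [ 0.9  1.  -0.1] turn -7.4
[0.16814233 0.22860929 0.44823395]
```

View pics/p23.png

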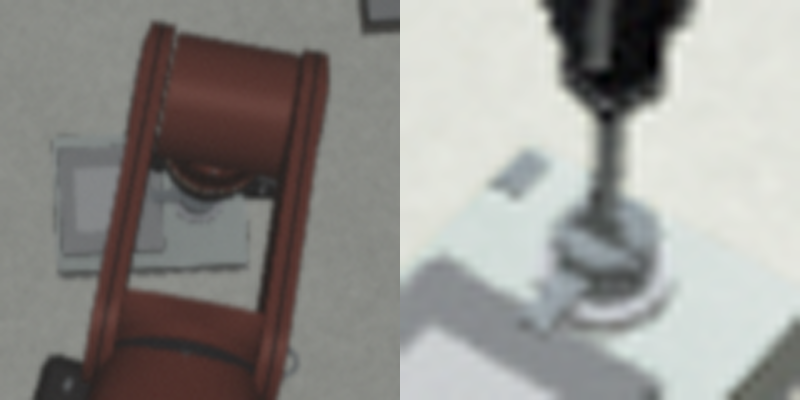

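Torque climbs steeply to 0.45 N m, so the screw is on its stop. I'll relax the torque, lift straight out and check the tongue.

drive_tool:
  targets: [0,0,0,-4,-1,0,0,0,-8,-1,0,0,0,-9,-1,0,0,-5,-9,-1,0,0,-15,-9,-1]

```text
time_s: 23.7
eef_pos: [0.5494, -0.0347, 0.187]
tool_rot: [-3.133, 0.231, 0.004]
contact_force: [-0.7, -0.0, -2.6]
width: 0.318
```

drive_tool:
  targets: [0,0,-25,0,-1,0,0,-50,0,-1,0,0,-76,0,-1,0,0,-76,0,-1]

```text
time_s: 24.1
eef_pos: [0.5525, -0.0351, 0.2686]
tool_rot: [3.132, -0.231, 0.011]
contact_force: [0.2, 0.1, -1.3]
width: 0.32
```

```bash
python3 look.py p24 280,140,120,120 312,130,80,80; python3 - <<'E'
from h import *
plan(.5005,.119,.266,27.6)
d=pickle.load(open("p24.pkl","rb"))["side"]
cv2.imwrite("pics/p24z.png",cv2.resize(d["frame"][167:207,305:355],None,fx=14,fy=14,interpolation=cv2.INTER_CUBIC))
E
```

```text
t 24.2 tcp [ 0.5505 -0.0348  0.264 ] yaw -8.4 w 0.32 F [-0.   0.8 -1.1] q6 1.51
shift [ -72.  -144.8   -2. ] turn -36.0
```

View pics/p24.png

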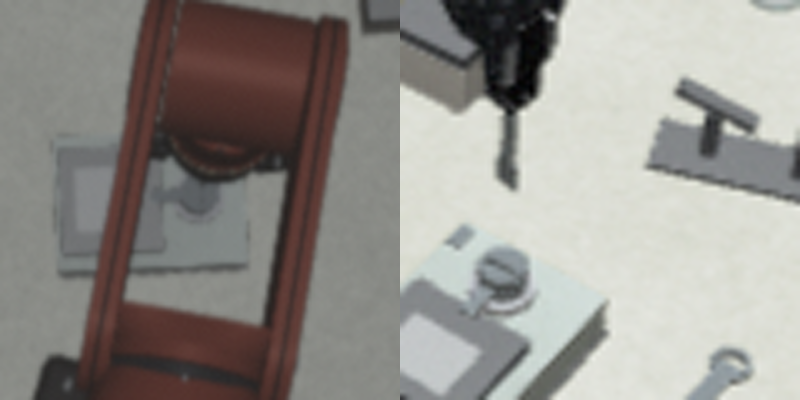

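View pics/p24z.png

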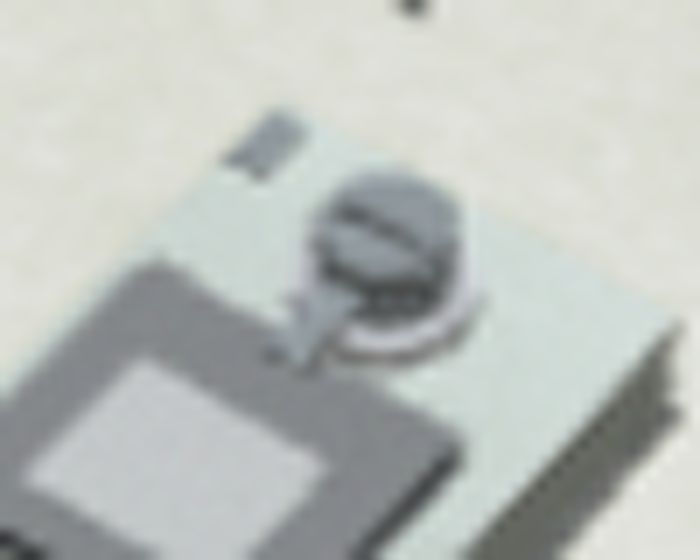

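```bash
python3 - <<'E'
from h import *
d=pickle.load(open("p24.pkl","rb"))["side"]
f=lambda x,y:(305+(x+.5)/14-.5,167+(y+.5)/14-.5)
A=lambda a,b,z:(lambda v:np.degrees(np.arctan2(v[1],v[0])))(onplane(d,f(*a),z)-onplane(d,f(*b),z))
print("slot",A((340,212),(430,258),.073),"module edge",A((285,110),(680,325),.045),"cartr",A((150,262),(465,440),.055))
E
```

```text
slot 3.746476812451281 module edge 1.6818253457542034 cartr 1.5933704557402975
```

The tongue lies over the cartridge, and the slot is within about 2° of the module's axis (slot at zoom px (340,212)–(430,258)), so the screw is locked. Now back to the stand.

drive_tool:
  targets: [-12,-25,0,-7,-1,-26,-52,0,-14,-1,-40,-80,0,-21,-1,-55,-110,0,-28,-1,-71,-142,0,-36,-1]

```text
time_s: 24.7
eef_pos: [0.4993, 0.1169, 0.2615]
tool_rot: [-3.049, -0.755, 0.006]
contact_force: [0.2, 0.3, -1.6]
width: 0.322
```

```bash
python3 -c "
from h import *
plan(.455,.260,.268,27.6)"
```

```text
t 24.7 tcp [0.4993 0.1169 0.2615] yaw 27.8 w 0.322 F [ 0.2  0.3 -1.6] q6 1.16
shift [  27.6 -147.3   -6.4] turn 0.2
```

drive_tool:
  targets: [5,-28,-2,0,-1,11,-58,-4,0,-1,17,-90,-6,0,-1,22,-120,-6,0,-1,27,-143,-6,0,-1]

```text
time_s: 25.2
eef_pos: [0.4568, 0.2565, 0.2676]
tool_rot: [-3.051, -0.75, 0.006]
contact_force: [-0.2, -1.1, -0.9]
width: 0.321
```

drive_tool:
  targets: [0,0,0,0,-1,0,0,0,0,-1]

```text
time_s: 25.4
eef_pos: [0.4577, 0.2551, 0.268]
tool_rot: [3.05, 0.751, -0.005]
contact_force: [-0.2, -1.1, -1.3]
width: 0.318
```

```bash
python3 look.py p25 180,130,160,160 265,205,60,60; python3 -c "
from h import *
plan(.455,.260,.268,27.6)"
```

```text
t 25.5 tcp [0.4584 0.2544 0.2687] yaw 27.6 w 0.318 F [ 0.3 -0.3 -1.1] q6 1.45
shift [-0.4 -6.6  0.7] turn -0.0
```

View pics/p25.png

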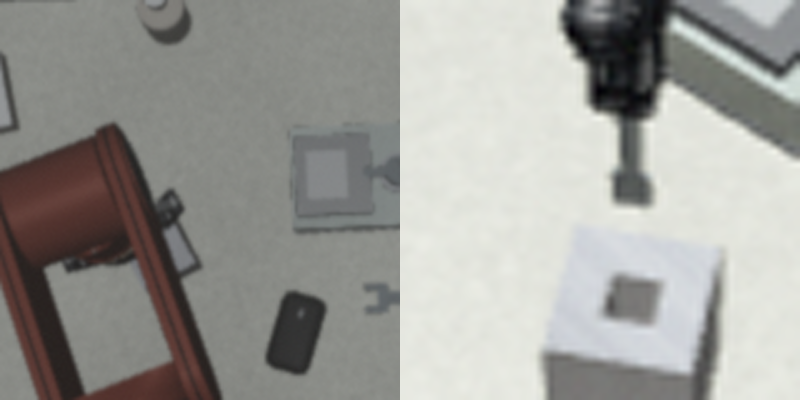

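The blade is above the hole but about 6 mm off to one side. I'll correct and go down partway.

drive_tool:
  targets: [-1,-3,0,0,-1,-1,-6,0,0,-1,-1,-6,0,0,-1,-1,-6,15,0,-1,-1,-6,30,0,-1]

```text
time_s: 26.0
eef_pos: [0.4552, 0.26, 0.2389]
tool_rot: [-3.051, -0.749, -0.001]
contact_force: [-1.4, -0.6, -1.1]
width: 0.32
```

drive_tool:
  targets: [0,0,0,0,-1,0,0,8,0,-1,0,0,8,0,-1]

```text
time_s: 26.3
eef_pos: [0.4545, 0.2599, 0.2305]
tool_rot: [3.051, 0.749, -0.003]
contact_force: [0.6, 0.3, -2.3]
width: 0.317
```

```bash
python3 look.py p26 180,130,160,160 265,205,60,60; python3 -c "
from h import *
plan(.455,.260,.268,27.6)
d=pickle.load(open('p26.pkl','rb'))['side']
print(proj(d,(.4565,.26,.09)))"
```

```text
t 26.4 tcp [0.455  0.2601 0.2318] yaw 27.6 w 0.317 F [ 1.1  0.5 -0.9] q6 1.46
shift [ -0.1   0.1 -36.2] turn -0.0
[300.22193996 248.99825357]
```

View pics/p26.png

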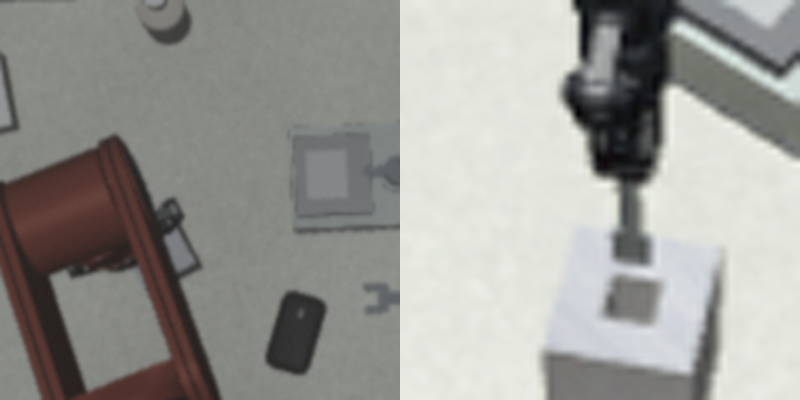

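Centred over the hole (tip at crop px (631,262), hole at (634,298)). Going down.

drive_tool:
  targets: [0,0,12,0,-1,0,0,25,0,-1,0,0,40,0,-1,0,0,55,0,-1,0,0,70,0,-1]

```text
time_s: 26.9
eef_pos: [0.4545, 0.2599, 0.1599]
tool_rot: [3.051, 0.749, -0.002]
contact_force: [0.2, -0.1, -1.5]
width: 0.318
```

drive_tool:
  targets: [0,0,12,0,-1,0,0,24,0,-1,0,0,31,0,-1,0,0,35,0,-1,0,0,37,0,-1]

```text
time_s: 27.4
eef_pos: [0.4551, 0.2601, 0.1246]
tool_rot: [-3.051, -0.749, 0.0]
contact_force: [0.5, 0.0, -1.6]
width: 0.322
```

drive_tool:
  targets: [0,0,2,0,-1,0,0,4,0,-1]

```text
time_s: 27.6
eef_pos: [0.4555, 0.2603, 0.1213]
tool_rot: [-3.051, -0.749, -0.002]
contact_force: [-0.8, -0.9, -1.6]
width: 0.319
```

drive_tool:
  targets: [0,0,1.5,0,-1,0,0,2,0,-1]

```text
time_s: 27.8
eef_pos: [0.4554, 0.2603, 0.12]
tool_rot: [-3.051, -0.749, -0.001]
contact_force: [-4.0, -2.3, 7.5]
width: 0.318
```

drive_tool:
  targets: [0,0,0,0,-0.25,0,0,0,0,0,0,0,0,0,0.3,0,0,0,0,0.3,0,0,0,0,0.3]
  newtons: 20

```text
time_s: 28.3
eef_pos: [0.455, 0.2601, 0.1188]
tool_rot: [3.051, 0.749, 0.0]
contact_force: [-0.1, 0.2, -0.4]
width: 0.65
```

drive_tool:
  targets: [0,0,-15,0,0.3,0,0,-40,0,0.3,0,0,-70,0,0.3,0,0,-100,0,0.3,0,0,-130,0,0.3]

```text
time_s: 28.8
eef_pos: [0.455, 0.2601, 0.2513]
tool_rot: [-3.051, -0.749, -0.002]
contact_force: [0.2, -0.3, -0.6]
width: 0.649
```

drive_tool:
  targets: [40,0,-20,0,0.3,85,0,-20,0,0.3,130,0,-20,0,0.3,150,0,-20,0,0.3,150,0,-20,0,0.3]

```text
time_s: 29.3
eef_pos: [0.5896, 0.3302, 0.2688]
tool_rot: [-3.051, -0.749, -0.0]
contact_force: [-0.5, 0.0, -0.2]
width: 0.653
```

```bash
python3 look.py p27 180,130,180,160 255,185,80,80; python3 -c "
from h import *
plan(.455,.260,.268,27.6)"
```

```text
t 29.4 tcp [0.5876 0.3294 0.2691] yaw 27.6 w 0.648 F [-0.5 -0.6 -0.3] q6 1.48
shift [-1.497e+02  1.000e-01  1.200e+00] turn -0.0
```

View pics/p27.png

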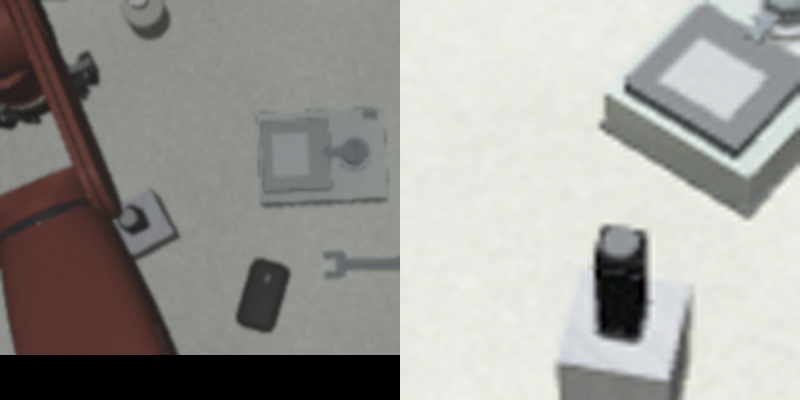

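The top view shows the tongue pointing left (+y) over the cartridge (crop px (335,150)). The driver stands in the stand with its handle top at (130,218) in the top view and (622,243) in the side view. One last position check.

```bash
python3 - <<'E'
from h import *
D=pickle.load(open("p27.pkl","rb"));d=D["side"]
t=(180+131/2.222-.4,130+218/2.222-.4);s=(255+222/5-.4,185+243/5-.4);b=(255+220/5-.4,185+320/5-.4)
print(onplane(d,s,.175),onplane(D["top"],t,.175),tri(D["top"],t,d,s)); print(proj(d,(.4565,.26,.09)),b, "top proj",proj(d,(.4565,.26,.175)),s)
a=onplane(D["top"],(180+352/2.222-.4,130+152/2.222-.4),.074);e=onplane(D["top"],(180+318/2.222-.4,130+150/2.222-.4),.06);v=e-a
print("tongue dir",np.degrees(np.arctan2(v[1],v[0])))
# bystander change in both views away from arm
o=pickle.load(open("s0.pkl","rb"))
for k,(x,y,w,h) in {"top":(280,235,100,50),"side":(340,190,60,80)}.items(): print(k,np.abs(o[k]["frame"][y:y+h,x:x+w].astype(int)-D[k]["frame"][y:y+h,x:x+w]).mean())
from station import workorder
E
```

```text
[0.45794106 0.26145986 0.175     ] [0.4585895  0.25888154 0.175     ] (array([0.45916682, 0.25958072, 0.17166635]), np.float64(0.0006819260683179424))
[300.22193996 248.99825357] (298.6, 248.6) top proj [299.70075361 233.1332849 ] (299.0, 233.2)
tongue dir 82.94177075008393
top 10.85
side 22.69354166666667
```

```bash
python3 -c "
from station import workorder
print(workorder.hand_in())"
```

```text
the job is handed in; nothing more can be done
None
```

The cartridge is locked down, the driver is back upright in the stand, and the job is handed in at about 29 s of the 72 s allowed. The hand-in gives no verdict, so the checks below are my own.

- **First stand placing:** I gripped the driver near its handle end and stood it up by swinging it against the far wall of the stand's hole. The blade caught on the rim twice, with up to about 22 N at the wrist, and I backed off and re-engaged. It was then let go and stood upright.
- **Seating and turning:** Regripped from above, the blade went freely into the slot to floor height, with the tip at about 65 mm. The torque was about 0.15 N m while turning, then climbed to 0.45 N m against the stop.
- **Lock check:** In the side view the slot lies within about 2° of the module's axis and the tongue is over the cartridge. The coarser top-view estimate put the tongue about 7° off +y. The two disagree, but the torque rise supports the screw being on its stop.
- **Driver at the end:** It stands upright, its handle top within about 3 mm of the hole's axis, and the arm is clear and touching nothing.
- **Bystanders:** The mouse measured within about 1 pixel of its start, and nothing else in view looked moved. A pixel-difference check against the start came out non-zero; I did not look into why, so I relied on that comparison. I did not check the tip box, beaker or jar in the last pictures.

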